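Set up the second pastry riser

TASK

Make the bare display riser match its twin at the far right: throw its cam lever open, draw the column up until the top of its head is level with the underside of the twin's board, and flip the lever fully shut again so that the column is clamped. Then seat the serving board flat on the head with its holes over the two pegs, and move every bun from the baking pan onto the board, each on its own flat base and well within the edges. Leave everything else on the counter where it stands.

Things in the scene. Friction and masses are not known exactly. Their poses are not given: they have to be found in the camera images.
- riser: bare display riser, fixed: round steel foot 170 mm across and 12 mm thick, upright square outer tube, and at the tube's top an aluminium clamp collar 56 x 52 mm, from 115 to 141 mm above the counter. Origin: centre of the foot's underside, on the counter. Its own -x side, with the cam lever, faces the robot within 17 degrees.
- column (a joint): how far the riser's inner column with its head is drawn up, m: 0 right down, 0.095 upper stop. A snug fit: with the lever open it keeps its height by itself, about 18 N pulls it up and 12 N pushes it down; clamped, it is held harder still.
- head_top (a point): centre of the head's top face, 185 mm + joint column above the counter; axes parallel to the riser's. H-shaped head, 20 mm thick: spine 28 mm wide (x), 150 mm long (y), to be gripped at its middle; two cross-arms 80 mm long (x), 20 mm wide, at y = +-65 mm. On the face at y = +-65 mm stand two round-topped pegs, 14 mm diameter, 15 mm tall.
- lever (a joint): angle of the riser's cam lever, rad: 0 closed (column clamped), 2.27 fully open (column free). It swings level about an upright pivot, clockwise from above as it opens. Closing, the cam bites from about 0.9, is stiffest near 0.6 (about 4 N at the knob), goes over centre near 0.25 and then pulls itself shut; opening takes about the same. It stays where left when open.
- lever_pivot (a point): the cam lever's pivot axis, fixed on the collar, 128 mm above the counter; the lever arm (10 mm thick, top at 133 mm) turns about it.
- lever_knob (a point): centre of the grip part of the black knob at the lever's end: an upright round knob 22 mm in diameter, 95 mm from the pivot axis, standing up from the arm to 178 mm above the counter; this point is 158 mm above the counter. The knob turns with the lever.
- twin_edge (a point): the lower edge of the board on the twin riser (the one at the far right (negative y), already set up with its board and tarts), at the board's corner nearest the robot; axes parallel to the twin's, z up. The board lies on the twin's head, so this is the height that head_top must match. The twin is clamped and does not move.
- board: oak serving board, 200 mm (x) x 270 mm (y), 12 mm thick with a lip 6 mm wide and 10 mm high round its edge, 0.42 kg, lying flat; two through holes 18 mm in diameter, at y = +-65 mm, fit over the riser's pegs (either way round). Origin: centre of the underside. Steel loop handle on its middle: level bar 70 mm long (y), 10 mm wide (x), 10 mm thick, top 68 mm above the underside.
- board_grip (a point): on the handle bar's centre line, 60 mm above the board's underside, where the bar is pinched across its 10 mm width (x).
- pan: shallow aluminium baking pan, 298 mm (x) x 218 mm (y), floor 4 mm thick, rim 13 mm high, fixed. Origin: centre of the underside. The buns stand in it.
- bun1: round crusty bun, 60 mm in diameter up to 30 mm above its flat underside and domed to 45 mm, about 0.07 kg. Origin: centre of the underside, z up through the dome. Three to five buns are there; an absent one reads None.
- bun2: round crusty bun, 60 mm in diameter up to 30 mm above its flat underside and domed to 45 mm, about 0.07 kg. Origin: centre of the underside, z up through the dome. Three to five buns are there; an absent one reads None.
- bun3: round crusty bun, 60 mm in diameter up to 30 mm above its flat underside and domed to 45 mm, about 0.07 kg. Origin: centre of the underside, z up through the dome. Three to five buns are there; an absent one reads None.
- bun4: round crusty bun, 60 mm in diameter up to 30 mm above its flat underside and domed to 45 mm, about 0.07 kg. Origin: centre of the underside, z up through the dome. Three to five buns are there; an absent one reads None.
- bun5: round crusty bun, 60 mm in diameter up to 30 mm above its flat underside and domed to 45 mm, about 0.07 kg. Origin: centre of the underside, z up through the dome. Three to five buns are there; an absent one reads None.
- card1: small black price card (75 mm wide, 64 mm tall) on a wooden block, bystander; origin: centre of the underside
- card2: another such price card, bystander
- mug: white mug, 80 mm across, 90 mm tall, bystander; origin: centre of the underside
- tongs: steel pastry tongs, about 215 mm long, lying flat (16 mm high) between the robot and the riser, bystander; origin near the middle, at counter height
- plates: stack of white plates, 150 mm across, 32 mm tall, bystander; origin: centre of the underside
There are look-alikes about, which are no part of the job. Leave any white look-alike of the bun5 alone. What is shaped like the bun3 but yellow is not meant.

How it is judged:
By the outcome, as a careful person would: the job done as asked, in the order asked, and still so for the second after the job is handed in, with the robot touching nothing.
Of bun1, bun2, bun3, bun4, bun5 only 3 to 5 are there at a start; the rules pass over those that are not, and their reading is None.
At some moment in a run one of bun1, bun2, bun3, bun4, bun5 may be knocked a few centimetres aside while the robot is not near it.
It also fails if it takes over 210 s, if anything falls off the work surface, if the arm or the gripper's body presses on something with over 40 N, if the wrist force passes 120 N, or if a joint passes its speed limit or range.

ROBOT

A 7-joint arm with a two-finger parallel gripper is mounted at the origin on the work surface. World frame = base frame: x ahead of the robot, y to its left, z up, the work surface at z = 0. Lengths are in mm, angles in rad, forces in N, time in s.
With the tool pointing down it reaches from about 400 to 850 mm from the base axis. Payload 10.4 kg.
Tool frame: the origin (TCP) lies at the very end of the fingers, on their centre line; the grasp point (between the pads) lies 19 mm behind it (manip.grasp_offset is the distance from the TCP to the grasp point, in mm); z points along the fingers, y is the line along which they close (so a half turn about z gives the same grasp; the last joint's range is limited). The gripper opens to 87 mm and grips with 3 to 60 N. Pads are 19 mm wide; open, the fingers measure 117 mm over their backs; the gripper's body (75 mm by 190 mm) begins 51 mm behind the grasp point.
Start: joints at [-1.312, 0.332, -0.065, 1.46, 0.022, 1.35, -0.088], TCP at [173.789, 600.374, 222.576] pointing down, gripper open.
Joint ranges: [-2.6, 2.6], [-0.5, 2.12], [-1.47, 1.34], [0.16, 2.42], [-1.27, 4.41], [0.06, 2.06], [-2.6, 2.6]. Speed limits (rad/s): [2.22, 2.22, 2.79, 2.79, 3.14, 3.14, 3.14].

INTERFACE

Orientations are given as a 3x3 rotation matrix whose columns are the frame's x, y, z axes.
In Python, from plant import telemetry, read_camera, get_calibration, order, manip gives the robot as it stands. The module is installed in compiled form; this text tells all that it offers.
- The arm moves only by the shell command python3 -m inch 'ROWS' [OPENING]. ROWS is a JSON object of lists of equal length, an entry for each row: "delta_pos": the shift along the tool's x, y, z normalised to -1 to 1, where 1 is 120 mm, a list of three; "rotation": the turn, a rotation vector about the tool's x, y, z normalised to -1 to 1, where 1 is 30 degrees, a list of three. A call has 1 to 12 rows; each row is the pose to reach, as a shift and turn from the pose commanded when the call began, along the tool's axes at that moment; what a row does not reach only later rows make up. A row lasts 1/8 s, in which the tool goes at most 62.5 mm and 10.7 degrees, less where a joint would pass 70% of its speed; a pose out of reach is approached as far as the arm can. A call with a number of a shift or a turn outside -1 to 1 is refused whole. A call with a gripper value outside its range is refused whole. OPENING is the opening, from -1 (shut) to 1 (fully open), set as the call begins (- or left out, the last holds). The fingers move at their own pace and stop on an object; the grip force is fixed at half the most. Time passes only in rows, so rows that repeat a pose let the fingers close. It gives the time, the measured TCP pose, the force, the opening and the grip force at its end, in the units of the state.
- telemetry.observe(): the state, without advancing time (a new reading comes with each control period).
- read_camera(name): name is "scene" or "top" or "wrist"; returns the picture (400x640x3 uint8, blue, green, red); there is no depth.
- get_calibration(name): a dict with "vfov" (degrees; the focal length in pixels is half the picture's height over the tangent of half this angle, whatever the lens; pixels are square), "cx", "cy" (the principal point, pixels), "R" (3x3) and "t" (3): a world point X has camera coordinates R X + t; the wrist camera has in their place "hand_eye" (4x4, takes a point from camera to tool coordinates, whose origin is the TCP and whose axes are the flange's). Camera axes: x right, y down, z forward; pixel columns grow to the right and rows downward; lengths in mm; the calibration is good to about 2 mm. A picture is of the moment at which its call begins: read the wrist's pose just before it. get_calibration takes no time and is no camera call.
- order.finish_job(): hands the job in; it is judged then, once.
The state is a dict: "time_s": time; "joint_pos": joint angles; "joint_velocities": joint speeds; "joint_torque": joint torques, N m; "tcp_pos": TCP position; "ee_rot": TCP orientation; "force": force on the tool from outside, world axes, zero at the start; "wrist_torque": the same for the moment, N m; "gripper_width": finger opening in mm; "grasp_force": force on a finger pad.
Only numpy, scipy, OpenCV 4.12 (cv2) and the standard library are available. Lean on these libraries where they do the work, as an engineer would, in place of code of your own. Each camera call takes 0.05 s, during which the arm holds its last target. There are 200 camera calls.

## Working session

There is one attempt and no reset: what is moved stays moved. The work goes in short steps, Python scripts to look and compute and a shell command to move; the robot and the scene stay as the last step left them, time stands still between calls to the robot, and variables do not carry over. Pictures are saved under pics/ and viewed, at most 14 in all, crops included, and the job is handed in when it is done.

```bash
ls; mkdir -p pics
python3 - <<'E'
from plant import telemetry, read_camera, get_calibration, manip
import cv2, numpy as np
s=telemetry.observe(); print(s['time_s'],s['tcp_pos'],np.round(s['ee_rot'],3).tolist(),s['gripper_width'],manip.grasp_offset)
for n in('scene','top','wrist'):
    cv2.imwrite(f'pics/{n}0.png',read_camera(n)); c=get_calibration(n); print(n,{k:np.round(v,3).tolist() for k,v in c.items()})
E
```

```text
pics
0.0 [173.7213282  599.97282046 221.76069669] [[-0.961, 0.278, -0.0], [0.278, 0.961, -0.001], [-0.0, -0.001, -1.0]] 87.2158466605092 18.700000000000003
scene {'vfov': 44.128, 'cx': 323.635, 'cy': 195.798, 'R': [[0.335, 0.942, -0.003], [0.758, -0.271, -0.593], [-0.56, 0.196, -0.805]], 't': [-220.061, -349.017, 2354.353]}
top {'vfov': 44.705, 'cx': 324.129, 'cy': 192.649, 'R': [[0.015, -1.0, 0.002], [-0.985, -0.015, -0.172], [0.172, 0.001, -0.985]], 't': [17.032, 587.419, 1553.69]}
wrist {'vfov': 61.828, 'cx': 317.335, 'cy': 201.854, 'hand_eye': [[-0.001, -0.962, -0.273, 74.901], [1.0, -0.001, -0.001, 0.206], [0.001, -0.273, 0.962, -161.328], [0.0, 0.0, 0.0, 1.0]]}
```

View pics/top0.png

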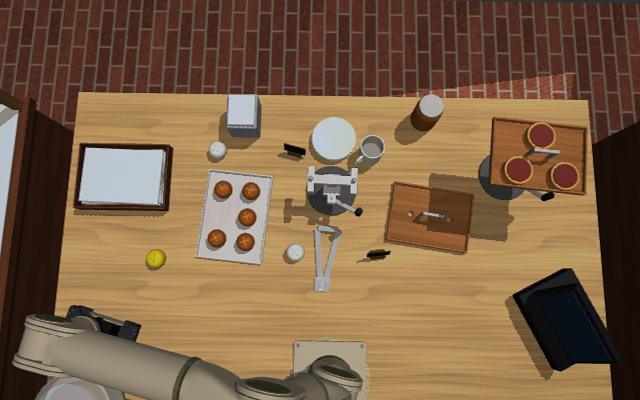

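View pics/scene0.png

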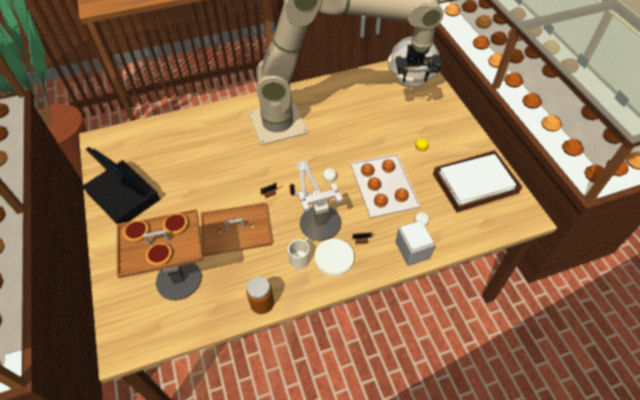

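The top view shows five buns in the pan at (223,189), (251,191), (247,217), (217,239) and (245,242). Look-alikes to leave alone are the yellow ball (156,259) and the white balls (295,253) and (218,150). The bare riser is at (332,190) with its knob at (359,212). The loose board is at (429,217), and the twin, with tarts on its board, is at (540,160).

```bash
cat > lib.py <<'E'
import numpy as np, cv2
from plant import telemetry, read_camera, get_calibration
def cam(n,s=None):
    c=get_calibration(n); f=200/np.tan(np.radians(c['vfov'])/2); K=np.array([[f,0,c['cx']],[0,f,c['cy']],[0,0,1]])
    if n!='wrist': return K,np.array(c['R']),np.array(c['t'])
    H=np.array(c['hand_eye']); Rt=np.array(s['ee_rot']); Rw=Rt@H[:3,:3]; o=Rt@H[:3,3]+np.array(s['tcp_pos'])
    return K,Rw.T,-Rw.T@o
def ray(C,p):
    K,R,t=C; d=R.T@np.linalg.inv(K)@[p[0],p[1],1.]; return -R.T@t,d/np.linalg.norm(d)
def onz(C,p,z):
    o,d=ray(C,p); return o+d*(z-o[2])/d[2]
def tri(*cp):
    A=np.zeros((3,3));b=np.zeros(3)
    for C,p in cp:
        o,d=ray(C,p);M=np.eye(3)-np.outer(d,d);A+=M;b+=M@o
    return np.linalg.solve(A,b)
def proj(C,X):
    K,R,t=C; u=K@(R@np.array(X,float)+t); return u[:2]/u[2]
def snap(n,name=None):
    s=telemetry.observe(); im=read_camera(n)
    if name: cv2.imwrite(f'pics/{name}.png',im)
    return im,cam(n,s),s
def to(X,Rt=None):
    "world TCP target -> normalised delta_pos (and turn to Rt)"
    s=telemetry.observe(); R=np.array(s['ee_rot']); d=R.T@(np.array(X)-s['tcp_pos'])/120
    r=cv2.Rodrigues(R.T@np.array(Rt))[0].ravel()/np.radians(30) if Rt is not None else 0
    return np.round(d,3),np.round(r,3)
def down(yaw):
    "tool z down, tool x at yaw (rad)"
    c,s=np.cos(yaw),np.sin(yaw); return np.array([[c,s,0],[s,-c,0],[0,0,-1.]])
E
python3 - <<'E'
from lib import *
T=cam('top');S=cam('scene')
im=cv2.imread('pics/top0.png')
b,g,r=[im[...,i].astype(int) for i in range(3)]
m=((r-b>60)&(r>100)&(g<120)).astype(np.uint8); m[:, :195]=0;m[:,275:]=0;m[:165]=0;m[265:]=0
n,l,st,c=cv2.connectedComponentsWithStats(m)
for i in range(1,n):
    if st[i,4]>60: print('bun',c[i].round(1),st[i,4],onz(T,c[i],28).round())
for nm,p,z in [('pegL',(311,181),200),('pegR',(353,180),200),('foot',(332,190),6),('knob',(359,212),178),('bA',(394,183),20),('bB',(472,193),20),('bC',(466,252),20),('bD',(386,243),20),('handle',(433,216),68),('mug',(372,147),90),('plates',(334,139),32),('card',(378,254),60),('tongs',(324,258),10),('white',(295,253),40)]:
    print(nm,onz(T,p,z).round())
cv2.imwrite('pics/c1.png',cv2.resize(im[130:290,280:600],None,fx=2.5,fy=2.5,interpolation=cv2.INTER_CUBIC))
E
```

```text
bun [222.8 188.3] 180 [601. 366.  28.]
bun [250.9 189.9] 174 [597. 271.  28.]
bun [247.  216.3] 185 [507. 280.  28.]
bun [216.3 237.5] 191 [436. 379.  28.]
bun [245.3 241.1] 187 [425. 283.  28.]
pegL [596.  66. 200.]
pegR [601. -60. 200.]
foot [604.  -1.   6.]
knob [507. -80. 178.]
bA [ 629. -210.   20.]
bB [ 599. -472.   20.]
bC [ 401. -445.   20.]
bD [ 427. -181.   20.]
handle [ 513. -328.   68.]
mug [ 734. -129.   90.]
plates [776.  -5.  32.]
card [ 388. -150.   60.]
tongs [375.  23.  10.]
white [388. 118.  40.]
```

View pics/c1.png

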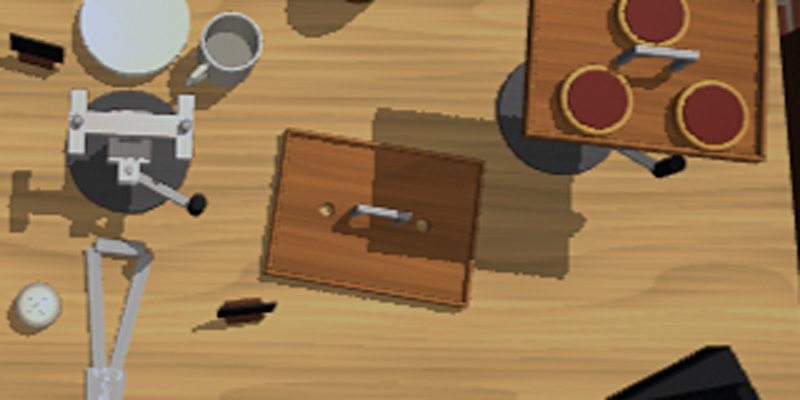

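```bash
Z='"rotation":[[0,0,0],[0,0,0],[0,0,0],[0,0,0]]'
python3 -m inch '{"delta_pos":[[0,0,-0.3],[0,0,-0.6],[0,0,-0.9],[0,0,-1]],"rotation":[[0,0,-0.2],[0,0,-0.4],[0,0,-0.54],[0,0,-0.54]]}'
python3 -m inch '{"delta_pos":[[-0.3,-0.3,0],[-0.6,-0.6,0],[-0.9,-0.9,0],[-1,-1,0]],"rotation":[[0,0,0],[0,0,0],[0,0,0],[0,0,0]]}'
python3 -m inch '{"delta_pos":[[-0.3,-0.3,0],[-0.6,-0.6,0],[-0.9,-0.9,0],[-1,-1,0]],"rotation":[[0,0,0],[0,0,0],[0,0,0],[0,0,0]]}'
python3 -m inch '{"delta_pos":[[-0.2,-0.3,0],[-0.4,-0.6,0],[-0.5,-0.9,0],[-0.5,-1,0]],"rotation":[[0,0,0],[0,0,0],[0,0,0],[0,0,0]]}'
python3 -m inch '{"delta_pos":[[0,-0.3,0],[0,-0.6,0],[0,-0.9,0],[0,-1,0]],"rotation":[[0,0,0],[0,0,0],[0,0,0],[0,0,0]]}'
python3 -m inch '{"delta_pos":[[0,-0.3,0],[0,-0.6,0],[0,-0.9,0],[0,-1,0],[0,-1,0]],"rotation":[[0,0,0],[0,0,0],[0,0,0],[0,0,0],[0,0,0]]}'
python3 - <<'E'
from lib import *
im,C,s=snap('wrist','w1'); print(s['time_s'],s['tcp_pos'],np.round(s['ee_rot'],3).tolist())
E
```

```text
time_s: 0.65
tcp_pos: [174.0, 600.9, 344.7]
ee_rot: [[-1.0, -0.001, 0.001], [-0.001, 1.0, 0.003], [-0.001, 0.003, -1.0]]
force: [0.0, -0.1, -1.0]
gripper_width: 87.2
grasp_force: 0.0
time_s: 1.15
tcp_pos: [296.7, 477.8, 341.9]
ee_rot: [[-1.0, 0.005, 0.0], [0.005, 1.0, -0.001], [-0.0, -0.001, -1.0]]
force: [-0.3, 0.1, 0.3]
gripper_width: 87.2
grasp_force: 0.0
time_s: 1.65
tcp_pos: [415.9, 358.2, 341.9]
ee_rot: [[-1.0, 0.004, -0.0], [0.004, 1.0, -0.001], [0.0, -0.001, -1.0]]
force: [0.9, 0.8, -0.7]
gripper_width: 86.8
grasp_force: 0.0
time_s: 2.15
tcp_pos: [474.5, 239.3, 342.0]
ee_rot: [[-1.0, 0.002, -0.001], [0.002, 1.0, -0.001], [0.001, -0.001, -1.0]]
force: [-0.7, 0.5, 0.2]
gripper_width: 87.1
grasp_force: 0.0
time_s: 2.65
tcp_pos: [473.9, 120.2, 342.5]
ee_rot: [[-1.0, -0.0, 0.0], [-0.0, 1.0, 0.0], [-0.0, 0.0, -1.0]]
force: [0.4, 0.7, -0.6]
gripper_width: 87.1
grasp_force: 0.0
time_s: 3.28
tcp_pos: [474.5, 1.8, 342.4]
ee_rot: [[-1.0, -0.002, -0.0], [-0.002, 1.0, 0.0], [0.0, 0.0, -1.0]]
force: [-0.4, -0.2, 0.1]
gripper_width: 86.8
grasp_force: 0.0
3.275 [474.45313782   1.82130946 342.40885683] [[-1.0, -0.002, -0.0], [-0.002, 1.0, 0.0], [0.0, 0.0, -1.0]]
```

View pics/w1.png

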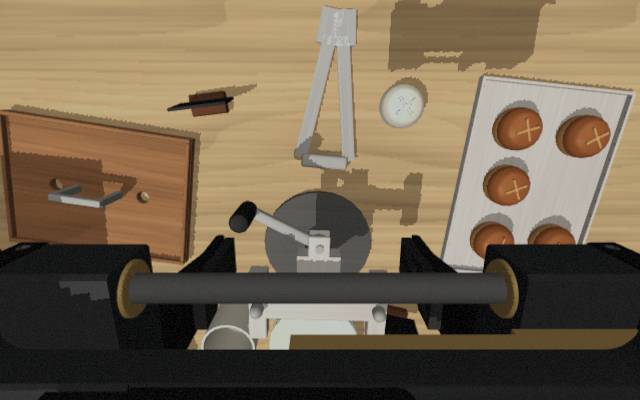

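The wrist view shows the black knob at (240,214), the pivot at (319,247) and the peg tops at (257,311) and (379,313). The board's holes are at (57,184) and (143,197), and the tongs end at (325,160).

Run:
```python
from lib import *
s=telemetry.observe();W=cam('wrist',s);T=cam('top')
im=cv2.imread('pics/w1.png'); 
m=(im[195:237,225:257].max(2)<60); y,x=np.nonzero(m); print('knob blob',x.min()+225,x.max()+225,y.min()+195,y.max()+195)
print('knob',onz(W,(241,213),170),onz(T,(359.2,211.6),170))
pv=onz(W,(319,244),143);print('pivot',pv)
pl=onz(W,(378,313),198);pr=onz(W,(257,311),198);print('pegs',pl,pr,np.linalg.norm(pl-pr),'top',onz(T,(310.4,178.4),198),onz(T,(353.6,180.4),198))
d=pl-pr;print('yaw deg',np.degrees(np.arctan2(-d[0],d[1])))
h1=onz(W,(57,184),12);h2=onz(W,(143,197),12);print('holes',h1,h2,np.linalg.norm(h1-h2))
print('mug top',onz(W,(228,345),90),'tongs end',onz(W,(325,165),10))
```

```text
knob blob 229 256 202 232
knob [506.42380598 -77.42862267 170.        ] [509.61289446 -81.41167318 170.        ]
pivot [552.77820544   4.60466783 143.        ]
pegs [607.42871964  66.47639411 198.        ] [605.24376116 -60.48951984 198.        ] 126.98471305291868 top [604.27868596  67.61275305 198.        ] [600.11224661 -62.32540641 198.        ]
yaw deg -0.9859066836803211
holes [ 511.56508214 -389.89331847   12.        ] [ 531.64140678 -263.08282254   12.        ] 128.3898776731144
mug top [ 735.01849097 -127.95875858   90.        ] tongs end [482.37656617  13.94395087  10.        ]
```

```bash
python3 -m inch '{"delta_pos":[[-0.15,-0.3,0.3],[-0.27,-0.6,0.6],[-0.27,-0.67,0.9],[-0.27,-0.67,1],[-0.27,-0.67,1]],"rotation":[[0,0,0],[0,0,0],[0,0,0],[0,0,0],[0,0,0]]}' 0.15
python3 - <<'E'
from lib import *
im,C,s=snap('wrist','w2'); print(s['tcp_pos'],proj(C,(506.5,-78,178)),proj(C,(506.5,-78,140)))
E
```

```text
time_s: 3.95
tcp_pos: [507.0, -77.9, 222.5]
ee_rot: [[-1.0, -0.003, -0.001], [-0.003, 1.0, 0.0], [0.001, 0.0, -1.0]]
force: [0.6, 0.8, 0.1]
gripper_width: 51.8
grasp_force: 0.0
[506.9570517  -77.90226486 222.52808581] [317.1338837 225.4917093] [317.17572316 208.56254932]
```

View pics/w2.png

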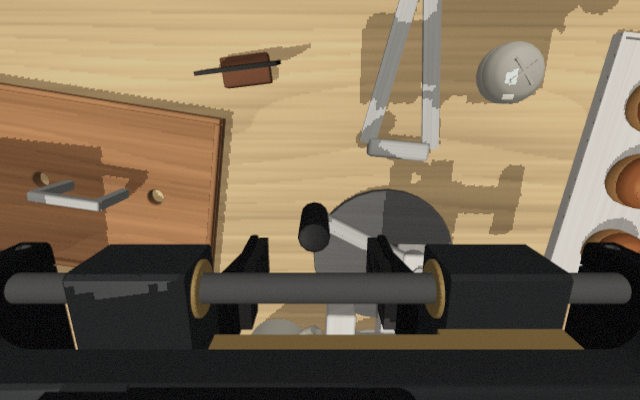

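The knob's top face is centred at (314,236), about 10 px below my prediction, so the knob sits a few mm further out.

Run:
```python
from lib import *
s=telemetry.observe();C=cam('wrist',s)
k=onz(C,(314,236),178);p=np.array([552.8,4.6]);print(k,np.linalg.norm(k[:2]-p))
p2=onz(C,(411,255),141);print(p2)
d=k[:2]-p;a=np.arctan2(d[1],d[0])%(2*np.pi);print(np.degrees(a))
for q in (0,.3,.6,.9,1.2,1.5,1.8,2.05,2.27): print(q,(p+95*np.array([np.cos(a-q),np.sin(a-q)])-(p+95*d/np.linalg.norm(d)))*[-1,1]/120)
print(to((*k[:2],143)))
```

```text
[514.76725564 -80.27124052 178.        ] 93.00331774707331
[545.51620374  -3.59114625 141.        ]
245.8617572344497
0 [-0.00000000e+00  2.36847579e-16]
0.3 [0.1990374  0.12793977]
0.6 [0.3513763  0.30898487]
0.9 [0.44340873 0.52696309]
1.2 [0.4669137  0.76240307]
1.5 [0.41979158 0.99427367]
1.8 [0.30625165 1.20186258]
2.05 [0.16805667 1.34282202]
2.27 [0.02081826 1.43519479]
(array([-0.061, -0.018,  0.67 ]), np.int64(0))
```

```bash
python3 -m inch '{"delta_pos":[[-0.06,-0.02,0.2],[-0.06,-0.02,0.4],[-0.06,-0.02,0.55],[-0.06,-0.02,0.66],[-0.06,-0.02,0.66]],"rotation":[[0,0,0],[0,0,0],[0,0,0],[0,0,0],[0,0,0]]}' 0.15
python3 -m inch '{"delta_pos":[[0,0,0],[0,0,0],[0,0,0],[0,0,0],[0,0,0]],"rotation":[[0,0,0],[0,0,0],[0,0,0],[0,0,0],[0,0,0]]}' -1
python3 -m inch '{"delta_pos":[[0.1,0.06,0],[0.2,0.13,0],[0.28,0.22,0],[0.35,0.31,0],[0.4,0.42,0],[0.44,0.53,0],[0.44,0.53,0]],"rotation":[[0,0,0],[0,0,0],[0,0,0],[0,0,0],[0,0,0],[0,0,0],[0,0,0]]}'
python3 -c "
from lib import *
im,C,s=snap('top','t2');cv2.imwrite('pics/c2.png',cv2.resize(im[140:260,270:430],None,fx=4,fy=4))"
```

```text
time_s: 4.62
tcp_pos: [514.2, -81.5, 143.5]
ee_rot: [[-1.0, -0.002, -0.0], [-0.002, 1.0, 0.0], [0.0, 0.0, -1.0]]
force: [-0.1, -0.8, 0.1]
gripper_width: 50.0
grasp_force: 0.0
time_s: 5.25
tcp_pos: [514.9, -80.9, 143.7]
ee_rot: [[-1.0, -0.002, 0.002], [-0.002, 1.0, 0.001], [-0.002, 0.001, -1.0]]
force: [3.2, 4.7, -1.5]
gripper_width: 21.4
grasp_force: 30.0
time_s: 6.12
tcp_pos: [458.3, -20.0, 143.1]
ee_rot: [[-1.0, 0.001, -0.006], [0.001, 1.0, -0.002], [0.006, -0.002, -1.0]]
force: [-14.8, -6.7, 13.3]
gripper_width: 20.0
grasp_force: 30.4
```

View pics/c2.png

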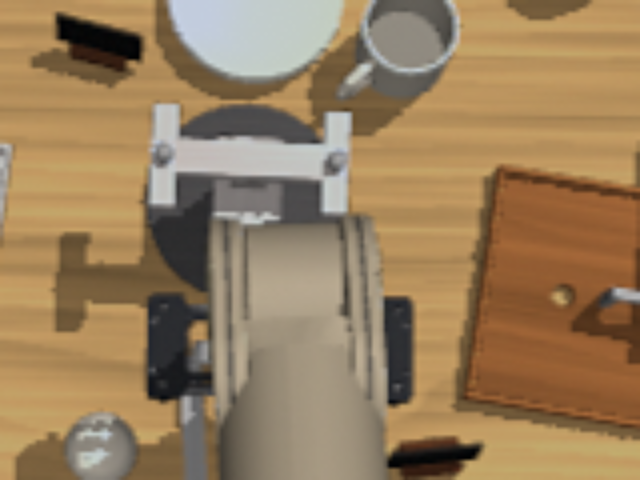

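```bash
python3 -c "
from lib import *
im,C,s=snap('wrist','w3');cv2.imwrite('pics/c3.png',cv2.resize(im[140:400,160:480],None,fx=2,fy=2))
print(s['tcp_pos'],s['force'],s['gripper_width'],[proj(C,(*s['tcp_pos'][:2],z)) for z in (143,178)])"
```

```text
[458.35325451 -20.30599318 143.1138062 ] [-15.93812508  -7.22733219  13.15418548] 20.59471162776095 [array([317.2431057, 255.0070098]), array([317.03923159, 289.60037051])]
```

View pics/c3.png

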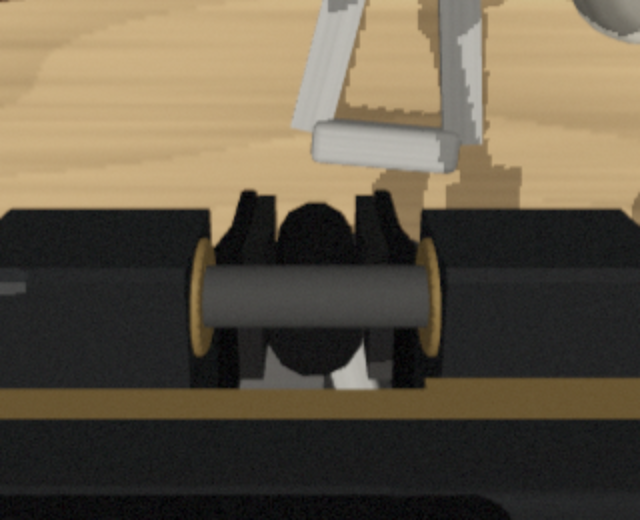

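```bash
python3 -m inch '{"delta_pos":[[-0.03,0.12,0],[-0.04,0.24,0],[-0.05,0.36,0],[-0.08,0.47,0],[-0.13,0.58,0],[-0.19,0.68,0],[-0.26,0.76,0],[-0.33,0.82,0],[-0.38,0.86,0],[-0.38,0.86,0]],"rotation":[[0,0,0],[0,0,0],[0,0,0],[0,0,0],[0,0,0],[0,0,0],[0,0,0],[0,0,0],[0,0,0],[0,0,0]]}'
python3 -m inch '{"delta_pos":[[-0.03,0.02,0],[-0.06,0.04,0],[-0.06,0.04,0]],"rotation":[[0,0,0],[0,0,0],[0,0,0]]}'
```

```text
time_s: 7.48
tcp_pos: [506.0, 83.9, 142.5]
ee_rot: [[-1.0, -0.0, -0.002], [-0.0, 1.0, -0.001], [0.002, -0.001, -1.0]]
force: [-1.7, -2.8, -6.5]
gripper_width: 21.3
grasp_force: 30.0
time_s: 7.85
tcp_pos: [513.1, 88.6, 142.5]
ee_rot: [[-1.0, -0.0, -0.002], [-0.0, 1.0, -0.001], [0.002, -0.001, -1.0]]
force: [-0.7, -4.7, -8.9]
gripper_width: 21.4
grasp_force: 30.0
```

```bash
python3 -m inch '{"delta_pos":[[-0.03,0.015,0],[-0.06,0.03,0],[-0.06,0.03,0]],"rotation":[[0,0,0],[0,0,0],[0,0,0]]}'
python3 -m inch '{"delta_pos":[[-0.03,0.015,0],[-0.06,0.02,0],[-0.06,0.02,0]],"rotation":[[0,0,0],[0,0,0],[0,0,0]]}'
```

```text
time_s: 8.22
tcp_pos: [518.4, 91.3, 142.4]
ee_rot: [[-1.0, 0.0, -0.006], [0.0, 1.0, -0.002], [0.006, -0.002, -1.0]]
force: [-12.8, -8.2, 0.6]
gripper_width: 21.3
grasp_force: 30.0
time_s: 8.6
tcp_pos: [521.4, 91.4, 141.7]
ee_rot: [[-1.0, 0.001, -0.016], [0.001, 1.0, -0.005], [0.016, -0.005, -1.0]]
force: [-35.0, -16.3, 16.1]
gripper_width: 21.4
grasp_force: 30.0
```

```bash
python3 -m inch '{"delta_pos":[[0,0,0],[0,0,0],[0,0,0]],"rotation":[[0,0,0],[0,0,0],[0,0,0]]}' 0.15
python3 -m inch '{"delta_pos":[[0,0,-0.3],[0,0,-0.6],[0,0,-0.9],[0,0,-1]],"rotation":[[0,0,0],[0,0,0],[0,0,0],[0,0,0]]}' 1
python3 -c "
from lib import *
s=telemetry.observe();print(s['tcp_pos'],np.round(s['joint_pos'],2),s['gripper_width'])
print(to((605,-60,355)))"
```

```text
time_s: 8.98
tcp_pos: [529.1, 96.5, 144.2]
ee_rot: [[-1.0, -0.002, 0.002], [-0.002, 1.0, 0.001], [-0.002, 0.001, -1.0]]
force: [-0.5, -1.1, 0.1]
gripper_width: 43.3
grasp_force: 0.0
time_s: 9.48
tcp_pos: [529.4, 96.2, 266.0]
ee_rot: [[-1.0, -0.002, 0.004], [-0.002, 1.0, 0.002], [-0.004, 0.002, -1.0]]
force: [-0.4, 0.3, -1.3]
gripper_width: 81.5
grasp_force: 0.0
[529.43143038  96.24578534 266.04185265] [-0.63  0.11  0.4   1.65 -0.04  1.39  1.35] 81.46242955370009
(array([-0.631, -1.302, -0.741]), np.int64(0))
```

```bash
python3 -m inch '{"delta_pos":[[-0.2,-0.1,-0.3],[-0.4,-0.2,-0.6],[-0.6,-0.22,-0.74],[-0.63,-0.22,-0.74]],"rotation":[[0,0,-0.3],[0,0,-0.6],[0,0,-0.9],[0,0,-1]]}' 1
python3 -m inch '{"delta_pos":[[0,0,0],[0,0,0],[0,0,0],[0,0,0],[0,0,0],[0,0,0],[0,0,0]],"rotation":[[0,0,-0.3],[0,0,-0.6],[0,0,-0.9],[0,0,-1],[0,0,-1],[0,0,-1],[0,0,-1]]}'
python3 -m inch '{"delta_pos":[[0,0,0],[0,0,0],[0,0,0],[0,0,0],[0,0,0],[0,0,0]],"rotation":[[0,0,-0.3],[0,0,-0.6],[0,0,-0.9],[0,0,-1],[0,0,-1],[0,0,-1]]}'
python3 -c "
from lib import *
im,C,s=snap('wrist','w4');print(s['tcp_pos'],np.round(s['joint_pos'],2),s['gripper_width'],np.round(s['ee_rot'],3).tolist())"
```

```text
time_s: 9.98
tcp_pos: [605.5, 69.1, 352.4]
ee_rot: [[-0.864, -0.503, 0.002], [-0.503, 0.864, -0.0], [-0.001, -0.001, -1.0]]
force: [0.1, -0.3, -0.7]
gripper_width: 87.0
grasp_force: 0.0
time_s: 10.85
tcp_pos: [603.9, 69.3, 352.0]
ee_rot: [[-0.5, -0.866, -0.0], [-0.866, 0.5, 0.0], [-0.0, 0.0, -1.0]]
force: [-0.1, -0.3, 0.1]
gripper_width: 87.2
grasp_force: 0.0
time_s: 11.6
tcp_pos: [600.9, 77.8, 326.8]
ee_rot: [[-0.05, -0.997, -0.051], [-0.998, 0.052, -0.032], [0.035, 0.05, -0.998]]
force: [0.4, -0.3, -2.4]
gripper_width: 87.0
grasp_force: 0.0
[600.87962557  77.78593358 326.77984779] [ 0.52  0.51 -1.12  1.24  0.46  1.71  2.59] 86.99133854970572 [[-0.05, -0.997, -0.051], [-0.998, 0.052, -0.032], [0.035, 0.05, -0.998]]
```

View pics/w4.png

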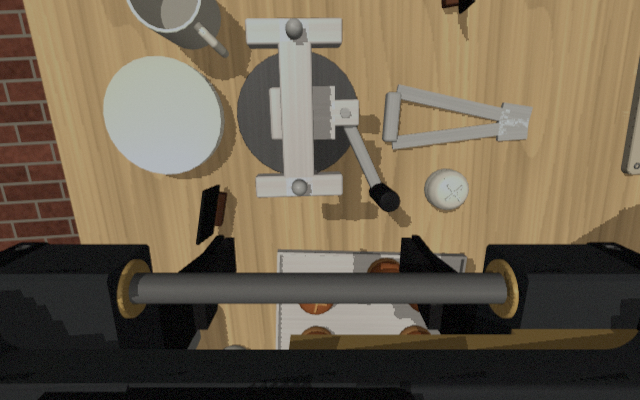

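The wrist view shows the lever open with its knob at (389,199). The pegs are at (294,28) and (300,186), the pivot at (346,113), and the head is unobstructed.

```bash
python3 - <<'E'
from lib import *
s=telemetry.observe();C=cam('wrist',s)
a=onz(C,(294,26),199);b=onz(C,(300,187),199);print(a,b,np.linalg.norm(a-b),(a+b)/2,np.degrees(np.arctan2(-(b-a)[0],(b-a)[1])))
print('pivot',onz(C,(346,113),141),'knob',onz(C,(390,200),178))
E
python3 -m inch '{"delta_pos":[[0,0,-0.1],[0,0,-0.2],[0,0,-0.2],[0,0,-0.2],[0,0,-0.2]],"rotation":[[0,0,0.3],[0,0,0.6],[0,0,0.9],[0,0,1],[0,0,1]]}' 1
for i in 1 ; do
python3 -m inch '{"delta_pos":[[0,0,0],[0,0,0],[0,0,0],[0,0,0]],"rotation":[[0,0,0.3],[0,0,0.6],[0,0,0.9],[0,0,1]]}'
python3 -m inch '{"delta_pos":[[0,0,0],[0,0,0],[0,0,0],[0,0,0]],"rotation":[[0,0,0.3],[0,0,0.6],[0,0,0.9],[0,0,1]]}'
python3 -m inch '{"delta_pos":[[0,0,0],[0,0,0],[0,0,0],[0,0,0]],"rotation":[[0,0,0.3],[0,0,0.6],[0,0,0.9],[0,0,1]]}'
python3 -m inch '{"delta_pos":[[0,0,0],[0,0,0],[0,0,0],[0,0,0]],"rotation":[[0,0,0.3],[0,0,0.6],[0,0,0.9],[0,0,1]]}'
python3 -m inch '{"delta_pos":[[0,0,0],[0,0,0],[0,0,0],[0,0,0],[0,0,0]],"rotation":[[0,0,0.3],[0,0,0.6],[0,0,0.9],[0,0,0.9],[0,0,0.9]]}'
done
python3 -c "
from lib import *
s=telemetry.observe();print(s['tcp_pos'],np.round(s['joint_pos'],2),np.round(s['ee_rot'],3).tolist()); print(to((606,3,300),down(np.radians(89))))"
```

```text
[607.22732052 -63.63205116 199.        ] [610.6850902  67.8729412 199.       ] 131.55044350176826 [608.95620536   2.12044502 199.        ] -1.5061783392542871
pivot [559.90239396   5.29326418 141.        ] knob [523.70998258  90.36624376 178.        ]
time_s: 12.28
tcp_pos: [602.6, 78.1, 351.3]
ee_rot: [[-0.546, -0.836, -0.051], [-0.836, 0.547, -0.033], [0.056, 0.024, -0.998]]
force: [0.5, -0.3, 0.5]
gripper_width: 86.8
grasp_force: 0.0
time_s: 12.78
tcp_pos: [602.6, 78.1, 351.3]
ee_rot: [[-0.892, -0.45, -0.051], [-0.449, 0.893, -0.033], [0.06, -0.006, -0.998]]
force: [-0.6, 0.3, -0.2]
gripper_width: 87.4
grasp_force: 0.0
time_s: 13.28
tcp_pos: [602.6, 78.1, 351.3]
ee_rot: [[-0.997, 0.056, -0.051], [0.058, 0.998, -0.033], [0.049, -0.036, -0.998]]
force: [0.0, -1.4, 0.0]
gripper_width: 86.6
grasp_force: 0.0
time_s: 13.78
tcp_pos: [602.6, 78.1, 351.4]
ee_rot: [[-0.836, 0.547, -0.051], [0.549, 0.835, -0.033], [0.024, -0.055, -0.998]]
force: [0.1, -0.3, 0.6]
gripper_width: 87.2
grasp_force: 0.0
time_s: 14.28
tcp_pos: [602.6, 78.1, 351.4]
ee_rot: [[-0.45, 0.892, -0.051], [0.893, 0.449, -0.033], [-0.006, -0.06, -0.998]]
force: [-0.1, -0.6, 0.3]
gripper_width: 87.2
grasp_force: 0.0
time_s: 14.9
tcp_pos: [602.5, 78.2, 351.4]
ee_rot: [[-0.003, 0.999, -0.051], [0.999, 0.001, -0.033], [-0.033, -0.051, -0.998]]
force: [0.1, 0.1, 0.5]
gripper_width: 87.2
grasp_force: 0.0
[602.52601723  78.19754753 351.37401498] [ 0.2   0.36 -0.59  1.2   0.21  1.69 -0.34] [[-0.003, 0.999, -0.051], [0.999, 0.001, -0.033], [-0.033, -0.051, -0.998]]
(array([-0.612,  0.05 ,  0.446]), array([-0.096,  0.063,  0.037]))
```

Run:
```python
from lib import *
c=tri((cam('top'),(490.8,184)),(cam('scene'),(200,213)));print(c)
a=tri((cam('top'),(585,194)),(cam('scene'),(118,222)));print(a)
for x in (-120,90): print(to((c[0]+x,c[1]+16,350),down(np.radians(90))))
```

```text
[ 584.7471436  -443.02164677  261.77960975]
[ 552.70041581 -703.39759071  290.44549735]
(array([-4.204, -1.151,  0.207]), array([-0.097,  0.062,  0.004]))
(array([-4.209,  0.597,  0.118]), array([-0.097,  0.062,  0.004]))
```

```bash
python3 -m inch '{"delta_pos":[[-0.3,-0.2,0],[-0.6,-0.4,0],[-0.85,-0.5,0],[-0.85,-0.5,0]],"rotation":[[-0.1,0.06,0],[-0.1,0.06,0],[-0.1,0.06,0],[-0.1,0.06,0]]}' 1
python3 -m inch '{"delta_pos":[[-0.3,-0.2,0],[-0.6,-0.4,0],[-0.85,-0.5,0],[-0.85,-0.5,0]],"rotation":[[0,0,0],[0,0,0],[0,0,0],[0,0,0]]}'
python3 -m inch '{"delta_pos":[[-0.3,0,0],[-0.6,0,0],[-0.9,0,0],[-1,0,0]],"rotation":[[0,0,0],[0,0,0],[0,0,0],[0,0,0]]}'
python3 -m inch '{"delta_pos":[[-0.3,0,0],[-0.6,0,0],[-0.9,0,0],[-1,0,0],[-1,0,0]],"rotation":[[0,0,0],[0,0,0],[0,0,0],[0,0,0],[0,0,0]]}'
python3 -m inch '{"delta_pos":[[-0.2,0,0],[-0.5,0,0],[-0.5,0,0],[-0.5,0,0]],"rotation":[[0,0,0],[0,0,0],[0,0,0],[0,0,0]]}'
python3 - <<'E'
from lib import *
im,C,s=snap('wrist','w5'); print(s['tcp_pos'],np.round(s['ee_rot'],3).tolist());np.save('s5.npy',s,allow_pickle=True)
E
python3 -m inch '{"delta_pos":[[0,0.3,0],[0,0.6,0],[0,0.9,0],[0,1,0]],"rotation":[[0,0,0],[0,0,0],[0,0,0],[0,0,0]]}'
python3 -m inch '{"delta_pos":[[0,0.3,0],[0,0.6,0],[0,0.9,0],[0,0.9,0],[0,0.9,0]],"rotation":[[0,0,0],[0,0,0],[0,0,0],[0,0,0],[0,0,0]]}'
python3 - <<'E'
from lib import *
im,C,s=snap('wrist','w6'); print(s['tcp_pos'],np.round(s['ee_rot'],3).tolist());np.save('s6.npy',s,allow_pickle=True)
a=cv2.imread('pics/w5.png');cv2.imwrite('pics/c56.png',np.vstack([a[:260],im[:260]]))
E
```

```text
time_s: 15.4
tcp_pos: [542.0, -26.6, 358.2]
ee_rot: [[0.004, 1.0, 0.002], [1.0, -0.004, -0.003], [-0.003, 0.002, -1.0]]
force: [0.2, 0.5, -0.1]
gripper_width: 87.2
grasp_force: 0.0
time_s: 15.9
tcp_pos: [481.9, -127.2, 357.8]
ee_rot: [[0.003, 1.0, 0.002], [1.0, -0.003, -0.002], [-0.002, 0.002, -1.0]]
force: [0.4, 0.6, 0.5]
gripper_width: 87.2
grasp_force: 0.0
time_s: 16.4
tcp_pos: [482.7, -246.1, 357.3]
ee_rot: [[0.001, 1.0, 0.001], [1.0, -0.001, -0.0], [-0.0, 0.001, -1.0]]
force: [0.4, 0.1, -0.2]
gripper_width: 87.2
grasp_force: 0.0
time_s: 17.02
tcp_pos: [482.8, -364.4, 357.7]
ee_rot: [[0.0, 1.0, 0.002], [1.0, -0.0, -0.0], [-0.0, 0.002, -1.0]]
force: [0.0, 0.8, 0.7]
gripper_width: 87.2
grasp_force: 0.0
time_s: 17.52
tcp_pos: [482.9, -423.4, 358.4]
ee_rot: [[-0.001, 1.0, 0.003], [1.0, 0.001, -0.0], [-0.0, 0.002, -1.0]]
force: [-0.3, 0.9, 0.4]
gripper_width: 87.1
grasp_force: 0.0
[ 482.9458002  -423.3825652   358.41866871] [[-0.001, 1.0, 0.003], [1.0, 0.001, -0.0], [-0.0, 0.002, -1.0]]
time_s: 18.08
tcp_pos: [604.4, -422.8, 357.6]
ee_rot: [[-0.002, 1.0, 0.002], [1.0, 0.002, 0.001], [0.001, 0.002, -1.0]]
force: [-0.3, -0.0, -0.0]
gripper_width: 86.8
grasp_force: 0.0
time_s: 18.7
tcp_pos: [707.8, -421.3, 353.5]
ee_rot: [[-0.001, 1.0, 0.002], [1.0, 0.001, 0.001], [0.001, 0.002, -1.0]]
force: [0.6, 0.4, 0.4]
gripper_width: 87.0
grasp_force: 0.0
[ 707.80889872 -421.28471249  353.49388442] [[-0.001, 1.0, 0.002], [1.0, 0.001, 0.001], [0.001, 0.002, -1.0]]
```

View pics/c56.png

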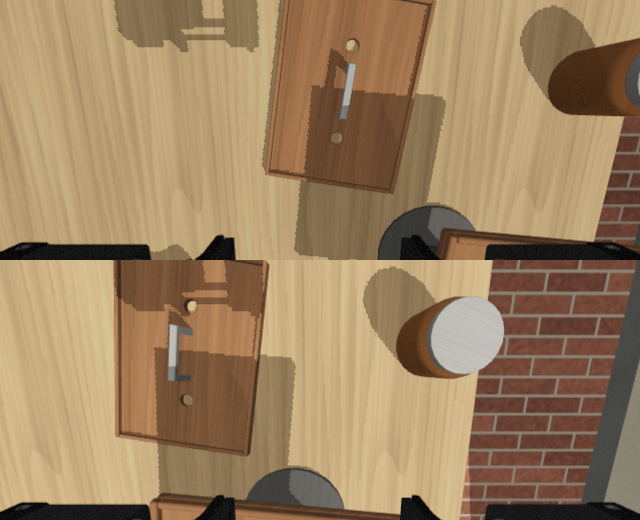

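Run:
```python
import cv2,numpy as np
a=cv2.imread('pics/w5.png')[200:275,400:500];b=cv2.imread('pics/w6.png')[200:275,120:220]
cv2.imwrite('pics/c56b.png',np.vstack([cv2.resize(i,None,fx=4,fy=4,interpolation=cv2.INTER_NEAREST)  for i in (np.clip(a*1.5,0,255).astype('uint8'),np.clip(b*1.5,0,255).astype('uint8'))]))
```

```text
(no output)
```

View pics/c56b.png

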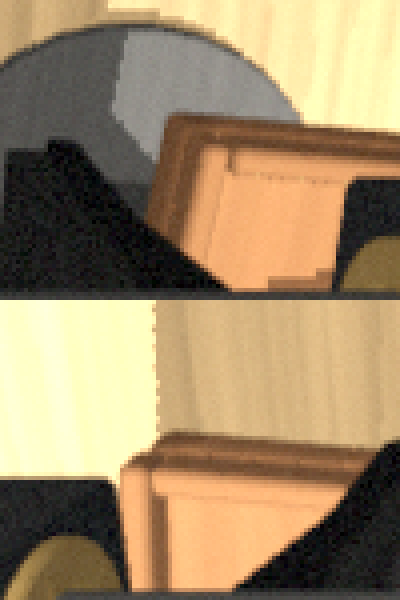

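In the enlarged crops, the twin board's lower corner is at (441.8,228.6) in w5 and (161.3,233.4) in w6. The top corner is at about (449.5,232.5) and (151.5,241).

Run:
```python
from lib import *
A=cam('wrist',np.load('s5.npy',allow_pickle=True).item());B=cam('wrist',np.load('s6.npy',allow_pickle=True).item())
def t(p,q):
    X=tri((A,p),(B,q)); print(X.round(1),(proj(A,X)-p).round(1),(proj(B,X)-q).round(1))
t((441.8,228.6),(161.3,233.4)); t((449.5,232.5),(151.5,241))
# loose board holes/handle ends, w6 is +260 offset in stack
t((352,45),(191,306-260)); t((336,138),(187,399-260)); t((352,65),(174,325-260)); t((344,118),(172,380-260)); t((265.5,173.5),(117,436-260.))
```

```text
[ 583.6 -443.1  265.9] [-0.  -0.1] [-0.   0.1]
[ 583.7 -441.7  281.9] [0.1 1.5] [ 0.  -1.6]
[ 532.3 -264.7    7.9] [ 0.  -0.1] [0.  0.1]
[ 511.9 -393.4    4.8] [ 0.  -0.5] [0.  0.5]
[ 527.6 -296.3   62.8] [ 0.  -0.7] [0.1 0.7]
[ 518.6 -362.6   66.3] [-0.  0.] [-0. -0.]
[ 404.1 -446.8   15.9] [0.  0.2] [-0.  -0.2]
```

```bash
python3 -m inch '{"delta_pos":[[0.3,-0.2,0],[0.6,-0.4,0],[0.9,-0.42,0],[1,-0.42,0]],"rotation":[[0,0,0.04],[0,0,0.04],[0,0,0.04],[0,0,0.04]]}' 1
python3 -m inch '{"delta_pos":[[0.3,-0.2,0],[0.6,-0.4,0],[0.9,-0.42,0],[1,-0.42,0]],"rotation":[[0,0,0],[0,0,0],[0,0,0],[0,0,0]]}'
python3 -m inch '{"delta_pos":[[0.3,0,0],[0.6,0,0],[0.9,0,0],[1,0,0]],"rotation":[[0,0,0],[0,0,0],[0,0,0],[0,0,0]]}'
python3 -m inch '{"delta_pos":[[0.2,0,0.3],[0.4,0,0.6],[0.52,0,0.8],[0.52,0,0.8]],"rotation":[[0,0,0],[0,0,0],[0,0,0],[0,0,0]]}'
python3 -c "
from lib import *
print(to((607.5,2.5,164),down(np.radians(88.7))))"
```

```text
time_s: 19.25
tcp_pos: [654.9, -297.8, 356.2]
ee_rot: [[0.017, 1.0, 0.004], [1.0, -0.017, -0.0], [-0.0, 0.004, -1.0]]
force: [1.0, -1.4, 0.0]
gripper_width: 87.1
grasp_force: 0.0
time_s: 19.75
tcp_pos: [609.2, -179.6, 356.6]
ee_rot: [[0.018, 1.0, 0.007], [1.0, -0.018, -0.003], [-0.003, 0.007, -1.0]]
force: [0.5, 0.0, 0.2]
gripper_width: 86.8
grasp_force: 0.0
time_s: 20.25
tcp_pos: [611.8, -60.5, 355.0]
ee_rot: [[0.019, 1.0, 0.006], [1.0, -0.019, -0.003], [-0.003, 0.006, -1.0]]
force: [0.8, -0.8, 1.0]
gripper_width: 87.2
grasp_force: 0.0
time_s: 20.75
tcp_pos: [612.6, -0.7, 256.8]
ee_rot: [[0.022, 1.0, 0.002], [1.0, -0.022, -0.004], [-0.004, 0.002, -1.0]]
force: [-0.0, -0.6, 0.6]
gripper_width: 86.8
grasp_force: 0.0
(array([ 0.028, -0.045,  0.773]), array([0.003, 0.007, 0.002]))
```

```bash
python3 -m inch '{"delta_pos":[[0.03,-0.04,0.2],[0.03,-0.04,0.4],[0.03,-0.04,0.55],[0.03,-0.04,0.68],[0.03,-0.04,0.77],[0.03,-0.04,0.77]],"rotation":[[0,0,0],[0,0,0],[0,0,0],[0,0,0],[0,0,0],[0,0,0]]}' 1
python3 -m inch '{"delta_pos":[[0,0,0],[0,0,0],[0,0,0],[0,0,0],[0,0,0],[0,0,0],[0,0,0]],"rotation":[[0,0,0],[0,0,0],[0,0,0],[0,0,0],[0,0,0],[0,0,0],[0,0,0]]}' -1
python3 -m inch '{"delta_pos":[[0,0,-0.03],[0,0,-0.06],[0,0,-0.09],[0,0,-0.12],[0,0,-0.12]],"rotation":[[0,0,0],[0,0,0],[0,0,0],[0,0,0],[0,0,0]]}'
python3 -c "
from lib import *
im,C,s=snap('scene');cv2.imwrite('pics/c7.png',cv2.resize(im[130:260,230:430],None,fx=4,fy=4))"
```

```text
time_s: 21.5
tcp_pos: [608.6, 2.7, 165.5]
ee_rot: [[0.023, 1.0, 0.004], [1.0, -0.023, -0.003], [-0.003, 0.004, -1.0]]
force: [-0.8, 0.3, 1.0]
gripper_width: 86.9
grasp_force: 0.0
time_s: 22.38
tcp_pos: [608.4, 2.8, 166.0]
ee_rot: [[0.023, 1.0, 0.004], [1.0, -0.023, -0.003], [-0.003, 0.004, -1.0]]
force: [-0.9, -0.2, -1.2]
gripper_width: 27.5
grasp_force: 30.0
time_s: 23.0
tcp_pos: [608.4, 2.8, 178.4]
ee_rot: [[0.023, 1.0, 0.003], [1.0, -0.023, -0.003], [-0.003, 0.003, -1.0]]
force: [5.3, 0.4, -14.9]
gripper_width: 27.8
grasp_force: 30.0
```

View pics/c7.png

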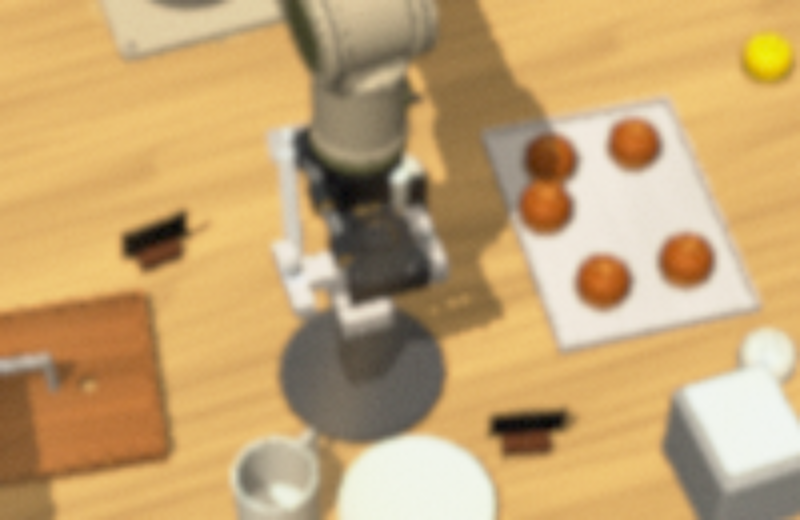

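```bash
python3 -m inch '{"delta_pos":[[0,0,-0.06],[0,0,-0.12],[0,0,-0.18],[0,0,-0.24],[0,0,-0.3],[0,0,-0.36],[0,0,-0.42],[0,0,-0.48],[0,0,-0.54],[0,0,-0.57],[0,0,-0.57],[0,0,-0.57]],"rotation":[[0,0,0],[0,0,0],[0,0,0],[0,0,0],[0,0,0],[0,0,0],[0,0,0],[0,0,0],[0,0,0],[0,0,0],[0,0,0],[0,0,0]]}'
python3 -m inch '{"delta_pos":[[0,0,0],[0,0,0],[0,0,0],[0,0,0]],"rotation":[[0,0,0],[0,0,0],[0,0,0],[0,0,0]]}' 1
python3 -c "
from lib import *
C=583.6,-443.1
# same relative geometry as twin views: TCP-corner offsets; head's +y,-x arm corner: riser (-40,75)
y=np.radians(-1.3);h=np.array([608.4,2.6])+np.array([[np.cos(y),-np.sin(y)],[np.sin(y),np.cos(y)]])@[-40,75]
print(h);print('A',h+[482.9-C[0],-423.4-C[1]],'B',h+[707.8-C[0],-421.3-C[1]])"
```

```text
time_s: 24.55
tcp_pos: [608.4, 2.8, 246.7]
ee_rot: [[0.023, 1.0, 0.003], [1.0, -0.023, -0.004], [-0.003, 0.003, -1.0]]
force: [6.3, 0.1, -15.4]
gripper_width: 28.0
grasp_force: 30.0
time_s: 25.05
tcp_pos: [608.5, 3.1, 249.2]
ee_rot: [[0.023, 1.0, 0.005], [1.0, -0.023, -0.003], [-0.003, 0.005, -1.0]]
force: [-0.4, 0.5, -0.5]
gripper_width: 59.7
grasp_force: 0.0
[570.11184565  78.48818904]
A [469.41184565  98.18818904] B [694.31184565 100.28818904]
```

```bash
python3 -m inch '{"delta_pos":[[0,0,-0.3],[0,0,-0.6],[0,0,-0.89],[0,0,-0.89]],"rotation":[[0,0,-0.04],[0,0,-0.04],[0,0,-0.04],[0,0,-0.04]]}' 1
python3 -m inch '{"delta_pos":[[0.3,-0.3,0],[0.6,-0.6,0],[0.79,-0.9,0],[0.79,-1,0]],"rotation":[[0,0,0],[0,0,0],[0,0,0],[0,0,0]]}'
python3 -m inch '{"delta_pos":[[0,-0.15,0],[0,-0.15,0],[0,-0.15,0]],"rotation":[[0,0,0],[0,0,0],[0,0,0]]}'
python3 - <<'E'
from lib import *
im,C,s=snap('wrist','w8'); np.save('s8.npy',s,allow_pickle=True)
E
python3 -m inch '{"delta_pos":[[0,0.3,0],[0,0.6,0],[0,0.9,0],[0,1,0]],"rotation":[[0,0,0],[0,0,0],[0,0,0],[0,0,0]]}'
python3 -m inch '{"delta_pos":[[0,0.3,0],[0,0.6,0],[0,0.87,0],[0,0.87,0],[0,0.87,0]],"rotation":[[0,0,0],[0,0,0],[0,0,0],[0,0,0],[0,0,0]]}'
python3 - <<'E'
from lib import *
im,C,s=snap('wrist','w9'); np.save('s9.npy',s,allow_pickle=True)
a=cv2.imread('pics/w8.png')
def up(i): return cv2.resize(np.clip(i*1.3,0,255).astype('uint8'),None,fx=3.6,fy=3.6,interpolation=cv2.INTER_NEAREST)
cv2.imwrite('pics/c89.png',np.vstack([up(a[180:260,400:620]),up(im[180:260,100:320])]))
E
```

```text
time_s: 25.55
tcp_pos: [608.8, 3.5, 358.9]
ee_rot: [[0.002, 1.0, 0.01], [1.0, -0.002, -0.003], [-0.003, 0.01, -1.0]]
force: [-0.3, 0.1, -0.2]
gripper_width: 86.6
grasp_force: 0.0
time_s: 26.05
tcp_pos: [486.2, 100.4, 354.6]
ee_rot: [[-0.002, 1.0, 0.005], [1.0, 0.002, -0.003], [-0.003, 0.005, -1.0]]
force: [0.0, -0.1, -0.3]
gripper_width: 87.0
grasp_force: 0.0
time_s: 26.42
tcp_pos: [470.7, 97.9, 354.3]
ee_rot: [[0.003, 1.0, 0.005], [1.0, -0.003, -0.003], [-0.003, 0.005, -1.0]]
force: [0.5, 0.3, 0.6]
gripper_width: 87.0
grasp_force: 0.0
time_s: 26.98
tcp_pos: [591.8, 97.7, 353.5]
ee_rot: [[0.003, 1.0, 0.003], [1.0, -0.003, -0.004], [-0.004, 0.003, -1.0]]
force: [0.2, -0.2, 0.4]
gripper_width: 86.8
grasp_force: 0.0
time_s: 27.6
tcp_pos: [694.2, 98.2, 355.7]
ee_rot: [[0.002, 1.0, 0.005], [1.0, -0.002, -0.003], [-0.003, 0.005, -1.0]]
force: [0.2, 0.6, 0.2]
gripper_width: 87.2
grasp_force: 0.0
```

View pics/c89.png

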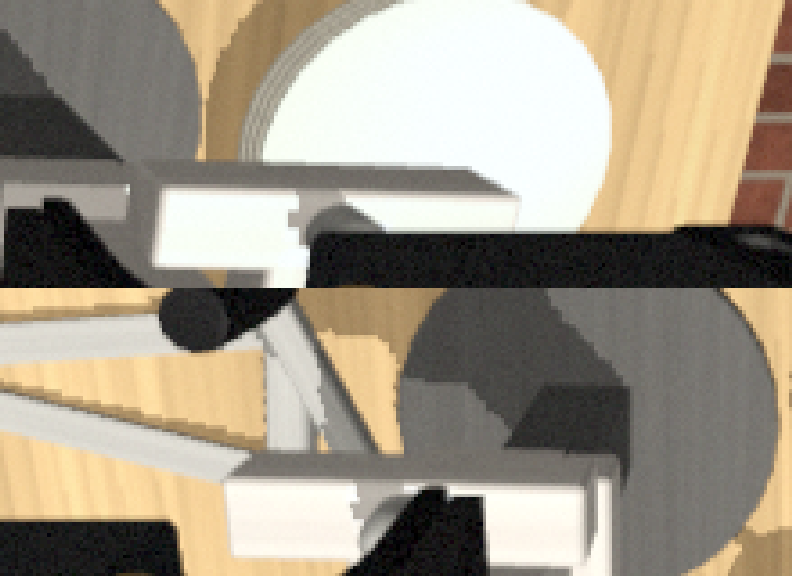

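In w8 the head's top corners are at (445.5,232.8) and (544.4,234.7). In w9 they are at (163.3,233.3) and (262.8,235.3).

Run:
```python
from lib import *
L=lambda n:cam('wrist',np.load(n,allow_pickle=True).item())
A,B=L('s8.npy'),L('s9.npy')
for p,q in [((445.5,232.8),(163.3,233.3)),((544.4,234.7),(262.8,235.3))]:
    X=tri((A,p),(B,q)); print(X.round(1),(proj(A,X)-p).round(1),(proj(B,X)-q).round(1))
```

```text
[572.1  76.6 268.7] [-0.  -0.3] [-0.   0.3]
[650.9  74.5 268.7] [-0.  -0.3] [-0.   0.3]
```

```bash
python3 -m inch '{"delta_pos":[[-0.3,-0.15,0],[-0.48,-0.24,0],[-0.48,-0.24,0],[-0.48,-0.24,0]],"rotation":[[0,0,0],[0,0,0],[0,0,0],[0,0,0]]}'
python3 -c "
from lib import *
im,C,s=snap('wrist','h1'); np.save('h1.npy',s,allow_pickle=True)"
python3 -m inch '{"delta_pos":[[0,-0.3,0],[0,-0.6,0],[0,-0.9,0],[0,-1,0]],"rotation":[[0,0,0],[0,0,0],[0,0,0],[0,0,0]]}'
python3 -m inch '{"delta_pos":[[0,-0.3,0],[0,-0.6,0],[0,-0.62,0],[0,-0.62,0],[0,-0.62,0]],"rotation":[[0,0,0],[0,0,0],[0,0,0],[0,0,0],[0,0,0]]}'
python3 -c "
from lib import *
im,C,s=snap('wrist','h2'); np.save('h2.npy',s,allow_pickle=True)"
python3 -m inch '{"delta_pos":[[-0.3,0,0],[-0.6,0,0],[-0.9,0,0],[-1,0.1,0]],"rotation":[[0,0,0],[0,0,0],[0,0,0],[0,0,0]]}'
python3 -m inch '{"delta_pos":[[-0.3,0,0],[-0.6,0,0],[-0.9,0,0],[-1,0,0]],"rotation":[[0,0,0],[0,0,0],[0,0,0],[0,0,0]]}'
python3 -m inch '{"delta_pos":[[-0.3,0,0],[-0.6,0,0],[-0.9,0,0],[-1,0,0]],"rotation":[[0,0,0],[0,0,0],[0,0,0],[0,0,0]]}'
python3 -m inch '{"delta_pos":[[-0.3,0,0],[-0.6,0,0],[-0.9,0,0],[-1,0,0]],"rotation":[[0,0,0],[0,0,0],[0,0,0],[0,0,0]]}'
python3 -m inch '{"delta_pos":[[-0.2,0,0],[-0.34,0,0],[-0.34,0,0],[-0.34,0,0]],"rotation":[[0,0,0],[0,0,0],[0,0,0],[0,0,0]]}'
python3 -c "
from lib import *
im,C,s=snap('wrist','h3'); np.save('h3.npy',s,allow_pickle=True)"
python3 -m inch '{"delta_pos":[[0,0.3,0],[0,0.6,0],[0,0.9,0],[0,1,0]],"rotation":[[0,0,0],[0,0,0],[0,0,0],[0,0,0]]}'
python3 -m inch '{"delta_pos":[[0,0.3,0],[0,0.6,0],[0,0.62,0],[0,0.62,0],[0,0.62,0]],"rotation":[[0,0,0],[0,0,0],[0,0,0],[0,0,0],[0,0,0]]}'
python3 - <<'E'
from lib import *
im,C,s=snap('wrist','h4'); np.save('h4.npy',s,allow_pickle=True)
out=[]
for n,c in (('h2',(572,77,266)),('h1',(572,77,266)),('h3',(583.6,-443,266)),('h4',(583.6,-443,266))):
    st=np.load(n+'.npy',allow_pickle=True).item(); p=proj(cam('wrist',st),c).round().astype(int); print(n,np.round(st['tcp_pos'],1),p)
    i=cv2.imread(f'pics/{n}.png')[max(p[1]-30,0):max(p[1]-30,0)+70,p[0]-50:p[0]+50]; out.append(cv2.resize(np.clip(i*1.4,0,255).astype('uint8'),(400,280),interpolation=cv2.INTER_NEAREST))
cv2.imwrite('pics/h.png',np.vstack([np.hstack(out[:2]),np.hstack(out[2:])]))
E
```

```text
time_s: 28.15
tcp_pos: [665.3, 41.5, 356.5]
ee_rot: [[0.001, 1.0, 0.006], [1.0, -0.001, -0.002], [-0.002, 0.006, -1.0]]
force: [-0.8, 0.7, 0.8]
gripper_width: 87.2
grasp_force: 0.0
time_s: 28.7
tcp_pos: [544.4, 41.9, 355.9]
ee_rot: [[-0.0, 1.0, 0.006], [1.0, 0.0, -0.003], [-0.003, 0.006, -1.0]]
force: [-0.1, 0.6, 0.4]
gripper_width: 87.0
grasp_force: 0.0
time_s: 29.32
tcp_pos: [472.0, 41.0, 354.5]
ee_rot: [[0.002, 1.0, 0.004], [1.0, -0.002, -0.003], [-0.003, 0.004, -1.0]]
force: [0.2, 0.4, 0.1]
gripper_width: 86.9
grasp_force: 0.0
time_s: 29.88
tcp_pos: [483.2, -81.6, 355.3]
ee_rot: [[0.005, 1.0, 0.005], [1.0, -0.005, -0.004], [-0.004, 0.005, -1.0]]
force: [0.3, -0.1, -0.1]
gripper_width: 87.1
grasp_force: 0.0
time_s: 30.38
tcp_pos: [483.2, -200.8, 355.1]
ee_rot: [[0.004, 1.0, 0.004], [1.0, -0.004, -0.003], [-0.003, 0.004, -1.0]]
force: [0.0, 0.4, -1.0]
gripper_width: 87.1
grasp_force: 0.0
time_s: 30.88
tcp_pos: [483.0, -320.2, 355.4]
ee_rot: [[0.003, 1.0, 0.004], [1.0, -0.003, -0.003], [-0.003, 0.004, -1.0]]
force: [-0.0, 0.8, -0.2]
gripper_width: 87.1
grasp_force: 0.0
time_s: 31.38
[... 152 characters left out ...]
grasp_force: 0.0
time_s: 31.88
tcp_pos: [483.3, -478.4, 356.6]
ee_rot: [[-0.0, 1.0, 0.005], [1.0, 0.0, -0.002], [-0.002, 0.005, -1.0]]
force: [0.9, 0.2, 0.1]
gripper_width: 86.9
grasp_force: 0.0
time_s: 32.42
tcp_pos: [605.0, -477.9, 356.1]
ee_rot: [[-0.002, 1.0, 0.005], [1.0, 0.002, -0.001], [-0.001, 0.005, -1.0]]
force: [-1.0, -0.0, 0.4]
gripper_width: 87.0
grasp_force: 0.0
time_s: 33.05
tcp_pos: [674.4, -477.1, 355.3]
ee_rot: [[0.001, 1.0, 0.008], [1.0, -0.001, -0.004], [-0.004, 0.008, -1.0]]
force: [-0.3, 0.3, -0.4]
gripper_width: 87.1
grasp_force: 0.0
h2 [472.   41.  354.5] [450 160]
h1 [665.3  41.5 356.5] [193 161]
h3 [ 483.3 -478.4  356.6] [449 161]
h4 [ 674.4 -477.1  355.3] [196 163]
```

View pics/h.png

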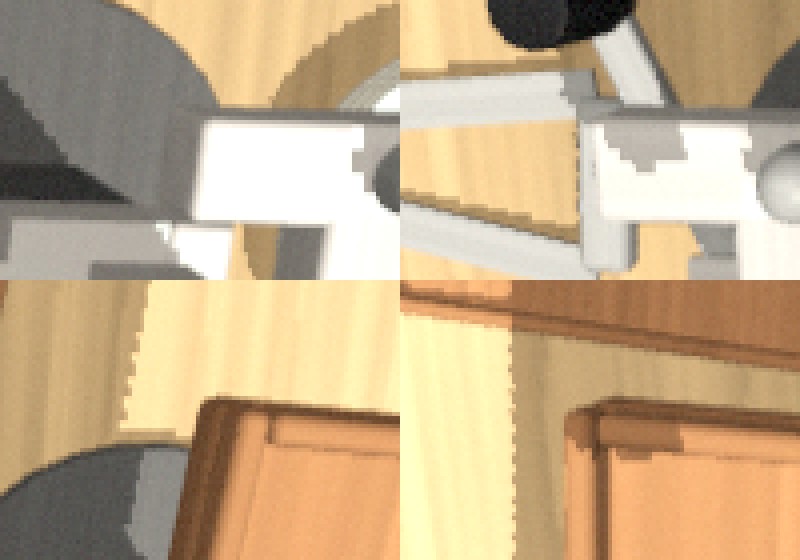

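Run:
```python
from lib import *
for n,x0 in (('h3',425),('h4',180)):
    i=cv2.imread(f'pics/{n}.png').astype(int)
    for r in (185,200): print(n,r,x0,i[r-1:r+2,x0:x0+45].mean(0).astype(int)[:,[2]].ravel().tolist())
for n,c0 in (('h3',480),('h4',240)):
    i=cv2.imread(f'pics/{n}.png').astype(int)
    print(n,'col',c0,130,i[150:190,c0-1:c0+2].mean(1).astype(int)[:,2].tolist())
out=[cv2.resize(np.clip(cv2.imread(f'pics/{n}.png')[150:205,a:a+66]*1.6,0,255).astype('uint8'),None,fx=6,fy=6,interpolation=cv2.INTER_NEAREST) for n,a in (('h3',430),('h4',180))]
cv2.imwrite('pics/hh.png',np.hstack(out))
```

```text
h3 185 425 [63, 61, 61, 58, 61, 61, 62, 69, 101, 101, 103, 102, 105, 102, 100, 102, 102, 102, 99, 76, 72, 74, 77, 84, 90, 82, 78, 78, 82, 101, 130, 146, 160, 164, 166, 165, 158, 163, 174, 172, 171, 170, 169, 170, 171]
h3 200 425 [61, 60, 59, 60, 61, 60, 58, 61, 68, 71, 86, 102, 103, 103, 105, 100, 72, 73, 74, 77, 85, 91, 80, 76, 78, 83, 109, 135, 151, 163, 167, 167, 165, 157, 171, 171, 171, 169, 169, 170, 171, 171, 171, 170, 171]
h4 185 180 [132, 131, 128, 129, 139, 143, 146, 163, 164, 171, 172, 173, 165, 151, 129, 96, 90, 95, 138, 173, 180, 180, 181, 181, 178, 177, 176, 174, 174, 173, 173, 174, 175, 174, 176, 176, 177, 178, 180, 179, 180, 178, 177, 178, 178]
h4 200 180 [137, 137, 135, 133, 131, 130, 134, 146, 161, 171, 173, 174, 166, 154, 133, 98, 88, 95, 135, 172, 177, 180, 181, 179, 177, 177, 175, 173, 172, 173, 173, 174, 175, 174, 175, 176, 176, 179, 179, 179, 179, 178, 177, 178, 179]
h3 col 480 130 [191, 191, 191, 192, 192, 192, 193, 192, 192, 192, 193, 192, 151, 96, 77, 95, 128, 151, 161, 168, 170, 166, 156, 145, 166, 175, 176, 175, 175, 176, 176, 174, 174, 175, 175, 174, 174, 175, 176, 175]
h4 col 240 130 [103, 97, 112, 116, 108, 123, 135, 138, 138, 138, 137, 138, 139, 139, 139, 122, 92, 88, 89, 81, 86, 123, 147, 163, 169, 170, 170, 162, 148, 167, 178, 177, 177, 177, 177, 177, 177, 178, 178, 178]
```

View pics/hh.png

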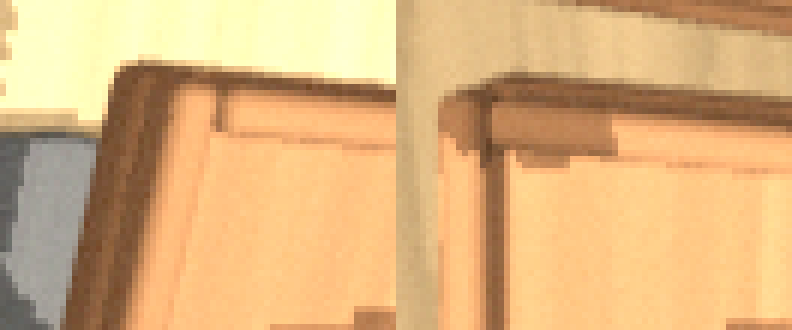

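Run:
```python
from lib import *
from scipy.optimize import least_squares
L={n:cam('wrist',np.load(n+'.npy',allow_pickle=True).item()) for n in('h1','h2','h3','h4')}
for H in (22,21,20):
    obs=[('h3',(443.5,185),0),('h3',(440.5,200),0),('h4',(186.5,185),H),('h4',(187,200),H)]
    def f(v):
        r=[]
        for n,p,h in obs:
            X=onz(L[n],p,v[2]+h); r.append(X[0]-v[0]-v[1]*(X[1]+460))
        return r
    o=least_squares(f,[580,0,266]);print(H,o.x,o.fun.round(2))
for n,x0 in (('h2',435),('h1',178)):
    i=cv2.imread(f'pics/{n}.png').astype(int)
    for r in (168,178): print(n,r,x0,i[r-1:r+2,x0:x0+28].mean(0).astype(int)[:,2].tolist())
for p,q in (((450.8,160.3),(193,162)),((448.5,184.5),(193,186))):
    X=tri((L['h2'],p),(L['h1'],q));print(X,proj(L['h2'],X)-p)
```

```text
22 [5.82163110e+02 8.59385399e-02 2.64310842e+02] [ 0.04 -0.04 -0.04  0.04]
21 [5.81966838e+02 8.59095481e-02 2.64785289e+02] [ 0.04 -0.04 -0.04  0.04]
20 [5.81770565e+02 8.58805450e-02 2.65259755e+02] [ 0.04 -0.04 -0.04  0.04]
h2 168 435 [92, 90, 92, 93, 91, 89, 83, 87, 88, 91, 92, 89, 89, 93, 120, 159, 181, 192, 192, 192, 192, 192, 192, 192, 193, 192, 192, 192]
h2 178 435 [93, 94, 95, 92, 88, 87, 88, 89, 85, 88, 90, 92, 98, 136, 168, 186, 192, 192, 191, 192, 193, 192, 192, 192, 192, 192, 192, 191]
h1 168 178 [177, 173, 171, 170, 170, 169, 170, 167, 160, 134, 148, 164, 163, 167, 183, 191, 187, 167, 167, 164, 136, 136, 135, 138, 137, 137, 136, 136]
h1 178 178 [176, 177, 175, 171, 169, 171, 173, 172, 164, 129, 144, 162, 162, 164, 167, 185, 187, 187, 187, 187, 187, 188, 188, 187, 187, 187, 187, 188]
[572.05974301  76.78679023 267.20033904] [-0.01207678  0.28585893]
[571.17470702  58.89034489 269.9861182 ] [-0.00367054  0.25370012]
```

```bash
python3 -m inch '{"delta_pos":[[0.3,-0.2,0],[0.6,-0.3,0],[0.9,-0.3,0],[1,-0.3,0]],"rotation":[[0,0,0.04],[0,0,0.04],[0,0,0.04],[0,0,0.04]]}' 1
python3 -m inch '{"delta_pos":[[0.3,-0.1,0],[0.6,-0.2,0],[0.9,-0.2,0],[1,-0.2,0]],"rotation":[[0,0,0],[0,0,0],[0,0,0],[0,0,0]]}'
python3 -m inch '{"delta_pos":[[0.3,0,0],[0.6,0,0],[0.9,0,0],[1,0,0]],"rotation":[[0,0,0],[0,0,0],[0,0,0],[0,0,0]]}'
python3 -m inch '{"delta_pos":[[0.3,0,0],[0.6,0,0],[0.9,0,0],[1,0,0],[1,0,0]],"rotation":[[0,0,0],[0,0,0],[0,0,0],[0,0,0],[0,0,0]]}'
python3 -c "
from lib import *
print(to((608.5,3,248),down(np.radians(88.7))))"
```

```text
time_s: 33.6
tcp_pos: [637.9, -352.6, 354.4]
ee_rot: [[0.018, 1.0, 0.007], [1.0, -0.018, -0.001], [-0.001, 0.007, -1.0]]
force: [0.5, -1.0, 0.8]
gripper_width: 86.9
grasp_force: 0.0
time_s: 34.1
tcp_pos: [617.7, -234.9, 354.6]
ee_rot: [[0.019, 1.0, 0.009], [1.0, -0.019, -0.005], [-0.005, 0.009, -1.0]]
force: [0.1, -0.3, -0.5]
gripper_width: 87.2
grasp_force: 0.0
time_s: 34.6
tcp_pos: [620.0, -115.9, 353.4]
ee_rot: [[0.02, 1.0, 0.008], [1.0, -0.02, -0.005], [-0.005, 0.008, -1.0]]
force: [0.2, -0.3, -0.0]
gripper_width: 86.7
grasp_force: 0.0
time_s: 35.22
tcp_pos: [622.3, 1.5, 352.6]
ee_rot: [[0.023, 1.0, 0.008], [1.0, -0.023, -0.006], [-0.006, 0.008, -1.0]]
force: [-0.4, -0.3, 0.6]
gripper_width: 86.9
grasp_force: 0.0
(array([ 0.015, -0.122,  0.871]), array([ 0.015,  0.011, -0.   ]))
```

```bash
python3 -m inch '{"delta_pos":[[0.01,-0.12,0.3],[0.01,-0.12,0.5],[0.01,-0.12,0.7],[0.01,-0.12,0.87],[0.01,-0.12,0.87]],"rotation":[[0.015,0.01,0],[0.015,0.01,0],[0.015,0.01,0],[0.015,0.01,0],[0.015,0.01,0]]}' 1
python3 -m inch '{"delta_pos":[[0,0,0],[0,0,0],[0,0,0],[0,0,0],[0,0,0],[0,0,0],[0,0,0]],"rotation":[[0,0,0],[0,0,0],[0,0,0],[0,0,0],[0,0,0],[0,0,0],[0,0,0]]}' -1
python3 -m inch '{"delta_pos":[[0,0,0.012],[0,0,0.025],[0,0,0.035],[0,0,0.035]],"rotation":[[0,0,0],[0,0,0],[0,0,0],[0,0,0]]}'
```

```text
time_s: 35.85
tcp_pos: [607.8, 0.9, 247.0]
ee_rot: [[0.025, 1.0, -0.002], [1.0, -0.025, -0.001], [-0.001, -0.002, -1.0]]
force: [0.2, 1.0, 0.6]
gripper_width: 86.9
grasp_force: 0.0
time_s: 36.72
tcp_pos: [608.4, 3.3, 248.1]
ee_rot: [[0.023, 1.0, -0.001], [1.0, -0.023, 0.0], [0.0, -0.001, -1.0]]
force: [0.5, -0.2, -0.2]
gripper_width: 27.7
grasp_force: 30.0
time_s: 37.22
tcp_pos: [608.4, 3.3, 245.2]
ee_rot: [[0.023, 1.0, 0.0], [1.0, -0.023, 0.001], [0.001, 0.0, -1.0]]
force: [-5.0, 0.7, 10.8]
gripper_width: 28.0
grasp_force: 30.0
```

```bash
python3 -m inch '{"delta_pos":[[0,0,0],[0,0,0],[0,0,0],[0,0,0]],"rotation":[[0,0,0],[0,0,0],[0,0,0],[0,0,0]]}' 1
python3 -m inch '{"delta_pos":[[0,0,-0.3],[0,0,-0.6],[0,0,-0.9],[0,0,-1]],"rotation":[[0,0,0],[0,0,0],[0,0,0],[0,0,0]]}' 1
python3 -m inch '{"delta_pos":[[0.2,-0.2,0],[0.4,-0.4,0],[0.6,-0.6,0],[0.73,-0.77,0]],"rotation":[[0,0,-0.3],[0,0,-0.6],[0,0,-0.9],[0,0,-1]]}' 0.15
python3 -m inch '{"delta_pos":[[0,0,0],[0,0,0],[0,0,0],[0,0,0]],"rotation":[[0,0,-0.3],[0,0,-0.6],[0,0,-0.9],[0,0,-1]]}'
python3 -m inch '{"delta_pos":[[0,0,0],[0,0,0],[0,0,0],[0,0,0],[0,0,0]],"rotation":[[0,0,-0.3],[0,0,-0.6],[0,0,-0.9],[0,0,-1.0],[0,0,-1]]}'
python3 -c "
from lib import *
s=telemetry.observe();print(s['joint_pos'])
print(to((517,91,143),down(np.pi)))"
```

```text
time_s: 37.72
tcp_pos: [608.5, 3.3, 243.7]
ee_rot: [[0.023, 1.0, -0.0], [1.0, -0.023, 0.0], [0.0, -0.0, -1.0]]
force: [0.6, 0.1, 0.6]
gripper_width: 59.8
grasp_force: 0.0
time_s: 38.22
tcp_pos: [609.1, 3.1, 366.0]
ee_rot: [[0.023, 1.0, 0.003], [1.0, -0.023, 0.0], [0.0, 0.003, -1.0]]
force: [0.2, -0.1, 0.4]
gripper_width: 86.3
grasp_force: 0.0
time_s: 38.72
tcp_pos: [517.0, 94.3, 363.0]
ee_rot: [[-0.484, 0.875, -0.001], [0.875, 0.484, -0.0], [0.001, -0.001, -1.0]]
force: [0.3, 0.6, -0.1]
gripper_width: 55.6
grasp_force: 0.0
time_s: 39.22
tcp_pos: [517.9, 92.9, 363.0]
ee_rot: [[-0.856, 0.517, -0.001], [0.517, 0.856, -0.0], [0.001, -0.001, -1.0]]
force: [-0.1, -0.3, 1.2]
gripper_width: 49.9
grasp_force: 0.0
time_s: 39.85
tcp_pos: [518.0, 92.9, 363.1]
ee_rot: [[-1.0, 0.023, -0.001], [0.023, 1.0, -0.0], [0.001, -0.0, -1.0]]
force: [0.4, -0.0, -0.2]
gripper_width: 49.9
grasp_force: 0.0
[-0.66050373  0.06558606  0.42411013  1.49360256 -0.02703119  1.58939057
  1.31008436]
(array([ 0.005, -0.016,  1.834]), array([-0.   , -0.002, -0.044]))
```

```bash
python3 -m inch '{"delta_pos":[[0,-0.01,0.3],[0,-0.01,0.6],[0,-0.01,0.9],[0,-0.01,1]],"rotation":[[0,0,-0.04],[0,0,-0.04],[0,0,-0.04],[0,0,-0.04]]}' 0.15
python3 -m inch '{"delta_pos":[[0,0,0.2],[0,0,0.4],[0,0,0.6],[0,0,0.75],[0,0,0.83],[0,0,0.83]],"rotation":[[0,0,0],[0,0,0],[0,0,0],[0,0,0],[0,0,0],[0,0,0]]}'
python3 -m inch '{"delta_pos":[[0,0,0],[0,0,0],[0,0,0],[0,0,0],[0,0,0]],"rotation":[[0,0,0],[0,0,0],[0,0,0],[0,0,0],[0,0,0]]}' -1
python3 -m inch '{"delta_pos":[[0.08,-0.05,0],[0.17,-0.11,0],[0.24,-0.18,0],[0.31,-0.26,0],[0.36,-0.35,0],[0.41,-0.45,0],[0.43,-0.55,0],[0.45,-0.65,0],[0.45,-0.79,0],[0.43,-0.92,0],[0.43,-0.92,0]],"rotation":[[0,0,0],[0,0,0],[0,0,0],[0,0,0],[0,0,0],[0,0,0],[0,0,0],[0,0,0],[0,0,0],[0,0,0],[0,0,0]]}'
```

```text
time_s: 40.35
tcp_pos: [517.0, 91.6, 241.8]
ee_rot: [[-1.0, 0.003, -0.003], [0.003, 1.0, -0.001], [0.003, -0.001, -1.0]]
force: [-0.1, 0.2, 0.3]
gripper_width: 50.5
grasp_force: 0.0
time_s: 41.1
tcp_pos: [518.1, 91.8, 144.2]
ee_rot: [[-1.0, 0.002, -0.0], [0.002, 1.0, -0.0], [0.0, -0.0, -1.0]]
force: [1.2, 0.1, -0.5]
gripper_width: 49.8
grasp_force: 0.0
time_s: 41.72
tcp_pos: [518.3, 91.2, 144.6]
ee_rot: [[-1.0, 0.002, 0.0], [0.002, 1.0, -0.0], [-0.0, -0.0, -1.0]]
force: [0.2, -3.4, 2.9]
gripper_width: 21.1
grasp_force: 30.0
time_s: 43.1
tcp_pos: [462.3, -19.9, 143.6]
ee_rot: [[-1.0, 0.003, -0.008], [0.003, 1.0, 0.0], [0.008, 0.0, -1.0]]
force: [-18.8, -3.9, 15.1]
gripper_width: 21.2
grasp_force: 30.0
```

```bash
python3 -m inch '{"delta_pos":[[-0.04,-0.1,0],[-0.08,-0.19,0],[-0.12,-0.25,0],[-0.16,-0.3,0],[-0.21,-0.35,0],[-0.26,-0.4,0],[-0.31,-0.44,0],[-0.37,-0.48,0],[-0.37,-0.48,0]],"rotation":[[0,0,0],[0,0,0],[0,0,0],[0,0,0],[0,0,0],[0,0,0],[0,0,0],[0,0,0],[0,0,0]]}'
python3 -m inch '{"delta_pos":[[-0.03,-0.015,0],[-0.06,-0.03,0],[-0.06,-0.03,0]],"rotation":[[0,0,0],[0,0,0],[0,0,0]]}'
```

```text
time_s: 44.22
tcp_pos: [509.3, -75.6, 143.9]
ee_rot: [[-1.0, 0.001, -0.003], [0.001, 1.0, 0.001], [0.003, 0.001, -1.0]]
force: [-4.2, 2.1, 3.3]
gripper_width: 21.4
grasp_force: 30.0
time_s: 44.6
tcp_pos: [516.6, -79.4, 143.9]
ee_rot: [[-1.0, 0.001, -0.002], [0.001, 1.0, 0.001], [0.002, 0.001, -1.0]]
force: [-5.5, 1.2, 1.9]
gripper_width: 21.4
grasp_force: 30.0
```

Nearly at the closed position, so one more nudge, then release and look.

```bash
python3 -m inch '{"delta_pos":[[-0.03,-0.015,0],[-0.05,-0.02,0],[-0.05,-0.02,0]],"rotation":[[0,0,0],[0,0,0],[0,0,0]]}'
python3 -m inch '{"delta_pos":[[0,0,0],[0,0,0],[0,0,0]],"rotation":[[0,0,0],[0,0,0],[0,0,0]]}' 0.15
python3 -m inch '{"delta_pos":[[0.1,0,-0.3],[0.2,0,-0.6],[0.3,0,-0.9],[0.3,0,-1]],"rotation":[[0,0,0],[0,0,0],[0,0,0],[0,0,0]]}' 1
python3 - <<'E'
from lib import *
im,C,s=snap('wrist','w10');print(s['tcp_pos'],np.round(s['ee_rot'],3).tolist())
print('pred closed knob', proj(C,(516,-81,178)),'pivot',proj(C,(558.5,5,141)))
cv2.imwrite('pics/c10.png',im[100:340,150:640])
E
```

```text
time_s: 44.98
tcp_pos: [520.6, -81.2, 143.7]
ee_rot: [[-1.0, 0.002, -0.007], [0.002, 1.0, 0.003], [0.007, 0.003, -1.0]]
force: [-16.7, 4.5, 11.9]
gripper_width: 21.2
grasp_force: 30.0
time_s: 45.35
tcp_pos: [524.0, -82.3, 144.4]
ee_rot: [[-1.0, 0.002, 0.001], [0.002, 1.0, 0.0], [-0.001, 0.0, -1.0]]
force: [0.3, -0.1, -0.5]
gripper_width: 43.6
grasp_force: 0.0
time_s: 45.85
tcp_pos: [488.4, -82.5, 266.5]
ee_rot: [[-1.0, 0.002, 0.004], [0.002, 1.0, 0.001], [-0.004, 0.001, -1.0]]
force: [0.4, 0.6, -0.1]
gripper_width: 81.2
grasp_force: 0.0
[488.35932323 -82.45416059 266.45241996] [[-1.0, 0.002, 0.004], [0.002, 1.0, 0.001], [-0.004, 0.001, -1.0]]
pred closed knob [319.145586   239.36576578] pivot [410.03151099 265.86015898]
```

View pics/c10.png

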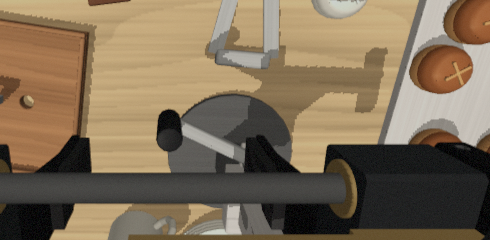

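The knob top shows at (319,241), against (319,239) predicted for fully closed, so the lever is shut. I've used up my picture views and will work numerically from here. Next I go above the head to locate the pegs accurately.

```bash
python3 -m inch '{"delta_pos":[[0,0,-0.3],[0,0,-0.6],[0,0,-0.9],[0,0,-1]],"rotation":[[0,0,0],[0,0,0],[0,0,0],[0,0,0]]}' 1
python3 -m inch '{"delta_pos":[[-0.3,0.05,0],[-0.6,0.1,0],[-0.9,0.14,0],[-1,0.14,0]],"rotation":[[0,0,0.3],[0,0,0.6],[0,0,0.9],[0,0,1]]}'
python3 -m inch '{"delta_pos":[[0,0,0],[0,0,0],[0,0,0],[0,0,0]],"rotation":[[0,0,0.3],[0,0,0.6],[0,0,0.9],[0,0,1]]}'
python3 -m inch '{"delta_pos":[[0,0,0],[0,0,0],[0,0,0],[0,0,0],[0,0,0],[0,0,0]],"rotation":[[0,0,0.3],[0,0,0.6],[0,0,0.9],[0,0,1],[0,0,1],[0,0,1]]}'
python3 - <<'E'
from lib import *
im,C,s=snap('wrist','w11');print(s['tcp_pos'],np.round(s['ee_rot'],3).tolist());np.save('w11.npy',s,allow_pickle=True)
g=cv2.cvtColor(im,cv2.COLOR_BGR2GRAY)
for y in (67.5,-62.5):
    p=proj(C,(608,y,275)).round().astype(int); c=g[max(p[1]-22,0):p[1]+22,p[0]-22:p[0]+22]
    h=cv2.HoughCircles(cv2.resize(c,None,fx=4,fy=4,interpolation=cv2.INTER_CUBIC),cv2.HOUGH_GRADIENT,1.5,40,param1=80,param2=22,minRadius=26,maxRadius=50)
    print(p, None if h is None else [(np.array([v[0]/4-.375+p[0]-22,v[1]/4-.375+max(p[1]-22,0)]).round(1),round(v[2]/4,1)) for v in h[0][:4]])
E
```

```text
time_s: 46.4
tcp_pos: [488.7, -82.1, 384.9]
ee_rot: [[-1.0, 0.002, 0.001], [0.002, 1.0, -0.0], [-0.001, -0.0, -1.0]]
force: [0.9, -0.4, -0.6]
gripper_width: 87.3
grasp_force: 0.0
time_s: 46.9
tcp_pos: [609.5, -64.5, 380.9]
ee_rot: [[-0.864, 0.503, -0.004], [0.503, 0.864, -0.001], [0.003, -0.003, -1.0]]
force: [-0.1, 0.4, -0.5]
gripper_width: 86.8
grasp_force: 0.0
time_s: 47.4
tcp_pos: [608.0, -65.5, 382.2]
ee_rot: [[-0.496, 0.869, -0.002], [0.869, 0.496, -0.0], [0.001, -0.002, -1.0]]
force: [0.2, -0.2, 0.6]
gripper_width: 86.8
grasp_force: 0.0
time_s: 48.15
tcp_pos: [607.9, -65.6, 383.4]
ee_rot: [[0.0, 1.0, -0.001], [1.0, -0.0, -0.0], [-0.0, -0.001, -1.0]]
force: [-0.2, -0.9, -0.4]
gripper_width: 87.0
grasp_force: 0.0
[607.90502052 -65.60623739 383.38247221] [[0.0, 1.0, -0.001], [1.0, -0.0, -0.0], [-0.0, -0.001, -1.0]]
[318  24] [(array([320.6,  27.3]), np.float32(9.2))]
[318 196] [(array([315.3, 195.9]), np.float32(8.8))]
```

```bash
python3 - <<'E'
from lib import *
C=cam('wrist',np.load('w11.npy',allow_pickle=True).item())
a=onz(C,(320.6,27.3),271);b=onz(C,(315.3,195.9),271);d=a-b;m=(a+b)/2
print(a,b,np.linalg.norm(d),m,np.degrees(np.arctan2(-d[0],d[1])))
E
python3 -m inch '{"delta_pos":[[-0.3,-0.3,0],[-0.6,-0.6,0],[-0.9,-0.77,0],[-1,-0.77,0]],"rotation":[[0,0,0],[0,0,0],[0,0,0],[0,0,0]]}' 1
python3 -m inch '{"delta_pos":[[-0.3,0,0],[-0.6,0,0],[-0.9,0,0],[-1,0,0]],"rotation":[[0,0,0],[0,0,0],[0,0,0],[0,0,0]]}'
python3 -m inch '{"delta_pos":[[-0.3,0,0.2],[-0.5,0,0.5],[-0.53,0,0.8],[-0.53,0,1]],"rotation":[[0,0,0],[0,0,0],[0,0,0],[0,0,0]]}'
python3 -m inch '{"delta_pos":[[0,0,0.3],[0,0,0.6],[0,0,0.9],[0,0,1],[0,0,1],[0,0,1]],"rotation":[[0,0,0.1],[0,0,0.2],[0,0,0.3],[0,0,0.3],[0,0,0.3],[0,0,0.3]]}'
python3 - <<'E'
from lib import *
im,C,s=snap('wrist','w12');print(s['tcp_pos'],np.round(s['ee_rot'],3).tolist());np.save('w12.npy',s,allow_pickle=True)
g=cv2.cvtColor(im,cv2.COLOR_BGR2GRAY)
for y in ((532,-264.5),(511.7,-392)):
    p=proj(C,(*y,12)).round().astype(int); c=im[max(p[1]-22,0):p[1]+22,p[0]-22:p[0]+22]
    h=cv2.HoughCircles(cv2.resize(c,None,fx=4,fy=4,interpolation=cv2.INTER_CUBIC)[...,0],cv2.HOUGH_GRADIENT,1.5,40,param1=60,param2=18,minRadius=34,maxRadius=56)
    print(p, None if h is None else [(np.array([v[0]/4-.375+p[0]-22,v[1]/4-.375+max(p[1]-22,0)]).round(1),round(v[2]/4,1)) for v in h[0][:4]])
E
```

```text
[610.18229458  66.1412906  271.        ] [605.80682805 -63.21385623 271.        ] 129.42912624019587 [607.99456131   1.46371718 271.        ] -1.937303825978588
time_s: 48.7
tcp_pos: [513.6, -188.3, 385.0]
ee_rot: [[0.005, 1.0, 0.002], [1.0, -0.005, 0.001], [0.001, 0.002, -1.0]]
force: [0.1, -0.0, 0.8]
gripper_width: 87.0
grasp_force: 0.0
time_s: 49.2
tcp_pos: [514.9, -307.2, 383.6]
ee_rot: [[0.003, 1.0, -0.001], [1.0, -0.003, -0.001], [-0.001, -0.001, -1.0]]
force: [0.6, 1.1, -1.0]
gripper_width: 87.1
grasp_force: 0.0
time_s: 49.7
tcp_pos: [515.3, -368.1, 262.0]
ee_rot: [[0.001, 1.0, -0.002], [1.0, -0.001, 0.001], [0.001, -0.002, -1.0]]
force: [0.2, -0.6, -0.4]
gripper_width: 87.0
grasp_force: 0.0
time_s: 50.45
tcp_pos: [515.7, -369.4, 145.8]
ee_rot: [[0.157, 0.988, 0.002], [0.988, -0.157, -0.001], [-0.0, 0.002, -1.0]]
force: [-0.2, 0.3, -0.4]
gripper_width: 86.6
grasp_force: 0.0
[ 515.71643003 -369.369589    145.75698895] [[0.157, 0.988, 0.002], [0.988, -0.157, -0.001], [-0.0, 0.002, -1.0]]
[317  67] [(array([317.3,  69.2]), np.float32(10.4))]
[317 216] [(array([317.7, 212.6]), np.float32(9.7))]
```

Run:
```python
from lib import *
C=cam('wrist',np.load('w12.npy',allow_pickle=True).item())
a=onz(C,(317.3,69.2),12);b=onz(C,(317.7,212.6),12);d=a-b;m=(a+b)/2;y=np.arctan2(-d[0],d[1])
print(a,b,np.linalg.norm(d),m,np.degrees(y)); print(to((*m[:2],41),down(np.pi/2+y)))
```

```text
[ 532.2812298  -265.87543378   12.        ] [ 512.97168582 -388.54489112   12.        ] 124.17992692875977 [ 522.62645781 -327.21016245   12.        ] -8.94559273587092
(array([0.357, 0.   , 0.873]), array([ 0.004,  0.001, -0.004]))
```

Run:
```python
import cv2
im=cv2.imread('pics/w12.png').astype(int)
for r0,r1 in ((50,88),(192,240)):
    for ch in (0,2): print(r0,ch,im[r0:r1,316:319,ch].mean(1).astype(int).tolist())
for r in (63,67,71,208,212,216): print(r,300,im[r,300:336,0].tolist())
```

```text
50 0 [81, 82, 83, 81, 81, 77, 72, 50, 49, 123, 142, 143, 143, 143, 144, 145, 143, 143, 144, 146, 145, 143, 144, 126, 104, 99, 99, 99, 97, 99, 78, 70, 80, 80, 81, 80, 80, 80]
50 2 [168, 169, 169, 168, 168, 161, 150, 111, 98, 194, 214, 216, 215, 215, 215, 216, 215, 215, 216, 216, 215, 213, 214, 193, 168, 161, 161, 162, 161, 162, 145, 151, 166, 168, 167, 167, 167, 167]
192 0 [128, 128, 129, 130, 128, 129, 129, 129, 129, 123, 99, 67, 54, 52, 52, 49, 64, 79, 84, 83, 83, 82, 83, 83, 82, 82, 83, 83, 82, 82, 64, 40, 32, 34, 40, 47, 51, 53, 52, 53, 52, 53, 52, 51, 53, 50, 53, 53]
192 2 [135, 136, 137, 137, 135, 137, 137, 136, 136, 129, 113, 113, 117, 115, 116, 107, 120, 135, 140, 139, 139, 139, 138, 139, 138, 138, 138, 138, 139, 138, 115, 83, 75, 76, 92, 107, 114, 116, 116, 116, 116, 116, 116, 115, 116, 115, 116, 117]
63 300 [47, 47, 49, 49, 51, 51, 51, 38, 59, 110, 142, 144, 145, 146, 148, 147, 145, 144, 142, 139, 132, 91, 92, 97, 93, 82, 57, 58, 70, 84, 87, 86, 88, 88, 87, 86]
67 300 [48, 47, 49, 47, 46, 46, 46, 87, 138, 140, 142, 142, 145, 146, 149, 148, 146, 143, 141, 136, 112, 106, 92, 93, 92, 97, 95, 80, 55, 77, 83, 87, 90, 87, 88, 85]
71 300 [49, 47, 50, 53, 47, 49, 55, 99, 136, 141, 142, 142, 143, 145, 147, 148, 146, 147, 138, 95, 95, 92, 90, 95, 92, 99, 93, 91, 63, 75, 85, 87, 87, 88, 89, 86]
208 300 [56, 52, 50, 49, 47, 49, 47, 53, 56, 59, 54, 57, 57, 54, 53, 59, 60, 67, 67, 65, 67, 54, 49, 53, 56, 52, 51, 55, 56, 58, 60, 59, 57, 56, 55, 50]
212 300 [54, 50, 48, 48, 47, 47, 50, 56, 53, 53, 69, 83, 91, 85, 85, 84, 83, 83, 85, 88, 88, 91, 96, 98, 101, 93, 62, 51, 58, 59, 62, 61, 57, 59, 54, 56]
216 300 [54, 52, 54, 50, 49, 44, 49, 49, 44, 64, 88, 89, 84, 88, 85, 83, 83, 82, 81, 84, 85, 91, 94, 98, 97, 99, 93, 60, 54, 60, 61, 62, 55, 59, 53, 54]
```

```bash
python3 -m inch '{"delta_pos":[[0.15,0,0.2],[0.3,0,0.4],[0.345,0,0.6],[0.345,0,0.75],[0.345,0,0.87],[0.345,0,0.87]],"rotation":[[0,0,0],[0,0,0],[0,0,0],[0,0,0],[0,0,0],[0,0,0]]}' 1
python3 -m inch '{"delta_pos":[[0,0,0],[0,0,0],[0,0,0],[0,0,0],[0,0,0],[0,0,0],[0,0,0],[0,0,0]],"rotation":[[0,0,0],[0,0,0],[0,0,0],[0,0,0],[0,0,0],[0,0,0],[0,0,0],[0,0,0]]}' -1
python3 -m inch '{"delta_pos":[[0,0,-0.05],[0,0,-0.15],[0,0,-0.3],[0,0,-0.5],[0,0,-0.5]],"rotation":[[0,0,0],[0,0,0],[0,0,0],[0,0,0],[0,0,0]]}'
```

```text
time_s: 51.25
tcp_pos: [521.0, -328.4, 39.3]
ee_rot: [[0.159, 0.987, -0.001], [0.987, -0.159, 0.0], [0.0, -0.001, -1.0]]
force: [-0.1, -0.1, 0.7]
gripper_width: 87.0
grasp_force: 0.0
time_s: 52.25
tcp_pos: [521.5, -328.1, 39.8]
ee_rot: [[0.158, 0.987, -0.0], [0.987, -0.158, 0.0], [0.0, -0.0, -1.0]]
force: [0.4, -0.8, 0.4]
gripper_width: 14.6
grasp_force: 0.0
time_s: 52.88
tcp_pos: [522.6, -329.0, 102.3]
ee_rot: [[0.158, 0.987, 0.004], [0.987, -0.158, -0.001], [-0.001, 0.004, -1.0]]
force: [0.1, -0.0, -5.2]
gripper_width: 9.4
grasp_force: 30.0
```

```bash
python3 -m inch '{"delta_pos":[[0.1,-0.02,0],[0.25,-0.04,0],[0.4,-0.07,0],[0.52,-0.09,0],[0.58,-0.09,0],[0.58,-0.09,0]],"rotation":[[0,0,0],[0,0,0],[0,0,0],[0,0,0],[0,0,0],[0,0,0]]}'
python3 -m inch '{"delta_pos":[[0,0,-0.2],[0,0,-0.4],[0,0,-0.6],[0,0,-0.8],[0,0,-1]],"rotation":[[0,0,0],[0,0,0],[0,0,0],[0,0,0],[0,0,0]]}'
python3 -m inch '{"delta_pos":[[0,0,-0.2],[0,0,-0.4],[0,0,-0.6],[0,0,-0.8],[0,0,-1],[0,0,-1]],"rotation":[[0,0,0],[0,0,-0.08],[0,0,-0.16],[0,0,-0.24],[0,0,-0.24],[0,0,-0.24]]}'
python3 -c "
from lib import *
print(to((608,1.46,345),down(np.radians(88.3))))"
```

```text
time_s: 53.62
tcp_pos: [522.0, -257.1, 99.7]
ee_rot: [[0.157, 0.988, -0.0], [0.988, -0.157, 0.0], [0.0, -0.0, -1.0]]
force: [0.2, -0.5, -5.0]
gripper_width: 9.1
grasp_force: 30.0
time_s: 54.25
tcp_pos: [521.5, -258.7, 220.7]
ee_rot: [[0.16, 0.987, -0.0], [0.987, -0.16, -0.0], [-0.0, 0.0, -1.0]]
force: [0.2, -0.9, -4.6]
gripper_width: 9.7
grasp_force: 30.0
time_s: 55.0
tcp_pos: [522.0, -259.2, 341.1]
ee_rot: [[0.035, 0.999, 0.002], [0.999, -0.035, -0.001], [-0.001, 0.002, -1.0]]
force: [0.7, -0.1, -4.8]
gripper_width: 9.5
grasp_force: 30.0
(array([ 2.195,  0.641, -0.033]), array([ 0.005,  0.002, -0.01 ]))
```

```bash
python3 -m inch '{"delta_pos":[[0.2,0.05,0],[0.4,0.1,-0.03],[0.6,0.2,-0.04],[0.8,0.3,-0.04],[1,0.32,-0.04]],"rotation":[[0,0,-0.01],[0,0,-0.01],[0,0,-0.01],[0,0,-0.01],[0,0,-0.01]]}'
python3 -m inch '{"delta_pos":[[0.2,0.05,0],[0.4,0.1,0],[0.6,0.2,0],[0.8,0.3,0],[1,0.32,0],[1,0.32,0]],"rotation":[[0,0,0],[0,0,0],[0,0,0],[0,0,0],[0,0,0],[0,0,0]]}'
python3 -m inch '{"delta_pos":[[0.1,0,0],[0.18,0,0],[0.18,0,0],[0.18,0,0]],"rotation":[[0,0,0],[0,0,0],[0,0,0],[0,0,0]]}'
python3 -c "
from lib import *
print(to((608,1.46,303),down(np.radians(88.3))))"
```

```text
time_s: 55.62
tcp_pos: [564.3, -138.4, 343.0]
ee_rot: [[0.028, 1.0, -0.002], [1.0, -0.028, -0.0], [-0.0, -0.002, -1.0]]
force: [-0.1, -0.0, -5.2]
gripper_width: 9.5
grasp_force: 30.0
time_s: 56.38
tcp_pos: [606.8, -16.9, 343.7]
ee_rot: [[0.024, 1.0, -0.001], [1.0, -0.024, 0.0], [0.0, -0.001, -1.0]]
force: [-0.0, -0.1, -5.8]
gripper_width: 9.4
grasp_force: 30.0
time_s: 56.88
tcp_pos: [606.5, 1.0, 344.8]
ee_rot: [[0.028, 1.0, 0.0], [1.0, -0.028, 0.0], [0.0, 0.0, -1.0]]
force: [-0.3, -0.5, -5.2]
gripper_width: 9.6
grasp_force: 30.0
(array([0.004, 0.013, 0.348]), array([ 0.   , -0.   ,  0.003]))
```

```bash
python3 -m inch '{"delta_pos":[[0,0.01,0.06],[0,0.01,0.12],[0,0.01,0.18],[0,0.01,0.2],[0,0.01,0.2]],"rotation":[[0,0,0],[0,0,0],[0,0,0],[0,0,0],[0,0,0]]}'
python3 -m inch '{"delta_pos":[[0,0,0.03],[0,0,0.05],[0,0,0.05],[0,0,0.05]],"rotation":[[0,0,0],[0,0,0],[0,0,0],[0,0,0]]}'
python3 -m inch '{"delta_pos":[[0,0,0.02],[0,0,0.04],[0,0,0.04],[0,0,0.04]],"rotation":[[0,0,0],[0,0,0],[0,0,0],[0,0,0]]}'
```

```text
time_s: 57.5
tcp_pos: [607.7, 1.5, 320.6]
ee_rot: [[0.028, 1.0, -0.0], [1.0, -0.028, 0.0], [0.0, -0.0, -1.0]]
force: [0.1, 0.2, -4.8]
gripper_width: 9.6
grasp_force: 30.0
time_s: 58.0
tcp_pos: [607.7, 1.6, 314.7]
ee_rot: [[0.028, 1.0, -0.0], [1.0, -0.028, 0.0], [0.0, -0.0, -1.0]]
force: [0.9, 0.3, -5.8]
gripper_width: 9.3
grasp_force: 30.0
time_s: 58.5
tcp_pos: [608.0, 1.6, 310.5]
ee_rot: [[0.028, 1.0, 0.001], [1.0, -0.028, 0.001], [0.001, 0.001, -1.0]]
force: [-1.5, 2.5, 3.7]
gripper_width: 9.4
grasp_force: 30.0
```

```bash
python3 -m inch '{"delta_pos":[[0,0,0.015],[0,0,0.015],[0,0,0.015]],"rotation":[[0,0,0],[0,0,0],[0,0,0]]}'
python3 -m inch '{"delta_pos":[[0,0,0.015],[0,0,0.015],[0,0,0.015]],"rotation":[[0,0,0],[0,0,0],[0,0,0]]}'
python3 - <<'E'
from lib import *
s=telemetry.observe();print(s['wrist_torque'])
im,C,s=snap('wrist','w13')
# lip top corners visible? rim corner tri via top+scene unnecessary; report hole/peg region
for y in (66.1,-63.2):
    p=proj(C,(608,y,274)).round().astype(int);print(p,[im[r,p[0]-24:p[0]+24:2,0].tolist() for r in range(max(p[1]-14,0),min(p[1]+15,399),4)] if p[1]<240 else '')
E
```

```text
time_s: 58.88
tcp_pos: [608.1, 1.6, 310.3]
ee_rot: [[0.027, 1.0, 0.002], [1.0, -0.027, 0.002], [0.002, 0.002, -1.0]]
force: [-6.0, 2.3, 16.3]
gripper_width: 8.9
grasp_force: 30.0
time_s: 59.25
tcp_pos: [608.1, 1.5, 308.9]
ee_rot: [[0.027, 1.0, 0.003], [1.0, -0.027, 0.002], [0.002, 0.003, -1.0]]
force: [-8.2, 4.0, 18.4]
gripper_width: 9.5
grasp_force: 30.0
[ 0.62541683  1.52664709 -0.0235892 ]
[314 126] [[57, 59, 54, 59, 57, 62, 61, 58, 55, 58, 86, 116, 113, 115, 117, 110, 93, 79, 87, 65, 61, 61, 67, 62], [60, 58, 59, 55, 59, 61, 59, 42, 128, 150, 126, 143, 159, 166, 167, 165, 163, 152, 135, 112, 58, 63, 63, 65], [62, 58, 55, 55, 56, 58, 39, 160, 161, 133, 160, 175, 183, 191, 193, 190, 188, 181, 172, 150, 136, 56, 64, 64], [59, 57, 55, 58, 60, 52, 96, 166, 130, 146, 169, 186, 192, 199, 202, 202, 198, 191, 180, 167, 110, 93, 61, 66], [62, 57, 57, 59, 62, 42, 148, 233, 159, 139, 169, 180, 191, 196, 202, 211, 204, 192, 174, 125, 159, 114, 59, 67], [58, 56, 57, 58, 55, 50, 60, 228, 238, 231, 142, 165, 180, 186, 189, 190, 186, 178, 157, 155, 158, 52, 64, 66], [61, 58, 56, 57, 61, 59, 48, 45, 152, 165, 167, 165, 157, 145, 153, 148, 161, 166, 167, 159, 47, 63, 64, 62], [59, 55, 56, 57, 54, 61, 60, 54, 53, 47, 128, 162, 163, 161, 163, 163, 160, 127, 43, 67, 64, 63, 64, 63]]
[320 321]
```

```bash
python3 -m inch '{"delta_pos":[[0,0,-0.03],[0,0,-0.03],[0,0,-0.03]],"rotation":[[0,0,0],[0,0,0],[0,0,0]]}'
python3 -m inch '{"delta_pos":[[0,0,0],[0,0,0],[0,0,0]],"rotation":[[0,0,0],[0,0,0],[0,0,0]]}' -0.5
python3 -m inch '{"delta_pos":[[0,0,0],[0,0,0],[0,0,0],[0,0,0]],"rotation":[[0,0,0],[0,0,0],[0,0,0],[0,0,0]]}' 1
python3 -m inch '{"delta_pos":[[0,0,-0.3],[0,0,-0.6],[0,0,-0.9],[0,0,-1]],"rotation":[[0,0,0],[0,0,0],[0,0,0],[0,0,0]]}'
python3 -m inch '{"delta_pos":[[-0.3,-0.3,0],[-0.6,-0.6,0],[-0.6,-0.9,0],[-0.6,-1,0],[-0.6,-1,0]],"rotation":[[0,0,0],[0,0,0],[0,0,0],[0,0,0],[0,0,0]]}'
python3 - <<'E'
from lib import *
im,C,s=snap('wrist','w14');np.save('w14.npy',s,allow_pickle=True);print(s['tcp_pos'])
for n in('top','scene'): snap(n,n+'14')
th=np.radians(-1.7);R=np.array([[np.cos(th),-np.sin(th)],[np.sin(th),np.cos(th)]])
for dz in (0,3,6):
  print(dz,[proj(C,(*(np.array([608,1.5])+R@c),285+dz)).round(1).tolist() for c in ([100,135],[-100,135],[-100,-135],[100,-135])],[proj(C,(*(np.array([608,1.5])+R@c),275+dz)).round(1).tolist() for c in ([0,65],[0,-65])])
E
```

```text
time_s: 59.68
tcp_pos: [607.7, 1.4, 309.5]
ee_rot: [[0.028, 1.0, -0.0], [1.0, -0.028, -0.0], [-0.0, -0.0, -1.0]]
force: [0.7, 0.8, -4.2]
gripper_width: 9.7
grasp_force: 30.0
time_s: 60.05
tcp_pos: [607.8, 1.2, 310.1]
ee_rot: [[0.028, 1.0, 0.0], [1.0, -0.028, 0.0], [0.0, 0.0, -1.0]]
force: [0.6, -0.4, -0.1]
gripper_width: 21.1
grasp_force: 0.0
time_s: 60.55
tcp_pos: [607.7, 1.4, 309.9]
ee_rot: [[0.028, 1.0, -0.0], [1.0, -0.028, 0.0], [0.0, -0.0, -1.0]]
force: [-0.2, -0.6, -0.1]
gripper_width: 53.7
grasp_force: 0.0
time_s: 61.05
tcp_pos: [608.1, 1.0, 431.9]
ee_rot: [[0.028, 1.0, 0.003], [1.0, -0.028, 0.0], [0.0, 0.003, -1.0]]
force: [0.4, -0.2, -0.3]
gripper_width: 85.2
grasp_force: 0.0
time_s: 61.68
tcp_pos: [485.3, -67.1, 429.8]
ee_rot: [[0.027, 1.0, 0.0], [1.0, -0.027, 0.002], [0.002, 0.0, -1.0]]
force: [0.4, 0.1, 0.0]
gripper_width: 87.0
grasp_force: 0.0
[485.29984017 -67.12518879 429.77589772]
0 [[602.6, -69.6], [344.6, -70.1], [338.2, 251.3], [539.2, 251.6]] [[458.0, 32.3], [442.4, 180.3]]
3 [[605.8, -71.6], [344.9, -72.1], [338.3, 252.5], [541.2, 252.8]] [[459.4, 31.6], [443.5, 181.0]]
6 [[609.1, -73.6], [345.3, -74.2], [338.5, 253.8], [543.2, 254.1]] [[460.8, 30.8], [444.6, 181.7]]
```

```bash
python3 -m inch '{"delta_pos":[[0.3,0.3,0],[0.6,0.6,0],[0.6,0.9,0],[0.6,1,0],[0.6,1,0]],"rotation":[[0,0,0],[0,0,0],[0,0,0],[0,0,0],[0,0,0]]}' -1
python3 -m inch '{"delta_pos":[[0,0,0.3],[0,0,0.6],[0,0,0.72],[0,0,0.76],[0,0,0.76],[0,0,0.76]],"rotation":[[0,0,0],[0,0,0],[0,0,0],[0,0,0],[0,0,0],[0,0,0]]}'
python3 -m inch '{"delta_pos":[[0,0,0.02],[0,0,0.03],[0,0,0.03]],"rotation":[[0,0,0],[0,0,0],[0,0,0]]}'
python3 -m inch '{"delta_pos":[[0,0,0.02],[0,0,0.03],[0,0,0.03]],"rotation":[[0,0,0],[0,0,0],[0,0,0]]}'
```

```text
time_s: 62.45
tcp_pos: [608.2, 0.5, 429.0]
ee_rot: [[0.03, 1.0, -0.002], [1.0, -0.03, -0.002], [-0.002, -0.002, -1.0]]
force: [-1.4, 0.5, 0.1]
gripper_width: 44.6
grasp_force: 0.0
time_s: 63.2
tcp_pos: [608.1, 1.2, 339.8]
ee_rot: [[0.028, 1.0, 0.002], [1.0, -0.028, 0.0], [0.0, 0.002, -1.0]]
force: [-0.1, -1.1, 0.7]
gripper_width: 0.8
grasp_force: 0.0
time_s: 63.58
tcp_pos: [607.8, 1.3, 335.3]
ee_rot: [[0.028, 1.0, 0.0], [1.0, -0.028, 0.0], [0.0, 0.0, -1.0]]
force: [-0.3, 0.3, 2.4]
gripper_width: 0.4
grasp_force: 0.9
time_s: 63.95
tcp_pos: [607.9, 1.3, 334.3]
ee_rot: [[0.028, 1.0, 0.003], [1.0, -0.028, 0.002], [0.002, 0.003, -1.0]]
force: [-6.3, 1.8, 20.6]
gripper_width: 0.6
grasp_force: 10.2
```

```bash
python3 -m inch '{"delta_pos":[[0,0,-0.1],[0,0,-0.3],[0,0,-0.4],[0,0,-0.4]],"rotation":[[0,0,0],[0,0,0],[0,0,0],[0,0,0]]}' 1
python3 -m inch '{"delta_pos":[[0.3,-0.05,0],[0.6,-0.05,0.1],[0.87,-0.05,0.2],[0.87,-0.05,0.2],[0.87,-0.05,0.2]],"rotation":[[0,0,-0.055],[0,0,-0.055],[0,0,-0.055],[0,0,-0.055],[0,0,-0.055]]}' 1
python3 -c "
from lib import *
im,C,s=snap('wrist','g4');np.save('g4.npy',s,allow_pickle=True)"
python3 -m inch '{"delta_pos":[[0,-0.3,0],[0,-0.6,0],[0,-0.8,0],[0,-0.8,0]],"rotation":[[0,0,0],[0,0,0],[0,0,0],[0,0,0]]}'
python3 -m inch '{"delta_pos":[[0,-0.3,0],[0,-0.6,0],[0,-0.8,0],[0,-0.8,0],[0,-0.8,0]],"rotation":[[0,0,0],[0,0,0],[0,0,0],[0,0,0],[0,0,0]]}'
python3 - <<'E'
from lib import *
im,C,s=snap('wrist','g3');np.save('g3.npy',s,allow_pickle=True)
c=(512,139.5,266)
for n in ('g3','g4'):
    st=np.load(n+'.npy',allow_pickle=True).item(); K=cam('wrist',st); p=proj(K,c); print(n,np.round(st['tcp_pos'],1),p)
    i=cv2.imread(f'pics/{n}.png').astype(int); x0=int(p[0])-25 
    for r in (185,200): print(r,x0,i[r-1:r+2,x0:x0+50].mean(0).astype(int)[:,2].tolist(),i[r-1:r+2,x0:x0+50].mean(0).astype(int)[:,0].tolist())
E
```

```text
time_s: 64.45
tcp_pos: [608.0, 1.2, 379.9]
ee_rot: [[0.028, 1.0, 0.001], [1.0, -0.028, 0.0], [0.0, 0.001, -1.0]]
force: [-1.0, -0.5, -0.4]
gripper_width: 32.7
grasp_force: 0.0
time_s: 65.08
tcp_pos: [604.5, 105.1, 355.1]
ee_rot: [[-0.0, 1.0, -0.001], [1.0, 0.0, -0.001], [-0.001, -0.001, -1.0]]
force: [0.5, 0.1, -0.1]
gripper_width: 82.1
grasp_force: 0.0
time_s: 65.62
tcp_pos: [507.9, 104.9, 356.1]
ee_rot: [[-0.001, 1.0, 0.0], [1.0, 0.001, 0.003], [0.003, 0.0, -1.0]]
force: [0.3, 0.1, 0.1]
gripper_width: 86.6
grasp_force: 0.0
time_s: 66.25
tcp_pos: [413.5, 105.2, 355.6]
ee_rot: [[0.001, 1.0, 0.0], [1.0, -0.001, 0.0], [0.0, 0.0, -1.0]]
force: [-0.8, 0.8, 0.0]
gripper_width: 87.1
grasp_force: 0.0
g3 [413.5 105.2 355.6] [447.9184682  162.63225121]
185 422 [53, 55, 56, 58, 55, 56, 56, 56, 56, 58, 54, 57, 55, 55, 56, 56, 57, 58, 58, 65, 97, 93, 80, 71, 68, 66, 64, 65, 76, 94, 74, 72, 72, 78, 106, 129, 142, 155, 157, 157, 154, 141, 140, 139, 138, 143, 145, 146, 146, 144] [51, 53, 52, 54, 53, 53, 53, 54, 52, 53, 52, 54, 52, 53, 53, 54, 53, 54, 53, 61, 92, 85, 57, 30, 27, 26, 26, 26, 36, 42, 
[... 805 characters left out ...]
151, 149] [130, 127, 126, 129, 130, 124, 124, 126, 126, 125, 123, 128, 129, 129, 122, 81, 77, 64, 74, 76, 78, 76, 70, 64, 50, 37, 37, 39, 56, 71, 71, 72, 71, 70, 65, 68, 66, 66, 70, 69, 69, 69, 70, 68, 68, 69, 71, 69, 69, 68]
200 170 [174, 174, 173, 174, 174, 174, 174, 173, 173, 173, 174, 174, 174, 174, 172, 150, 128, 124, 141, 155, 161, 162, 162, 154, 142, 119, 88, 81, 86, 123, 154, 155, 156, 154, 148, 145, 143, 142, 144, 148, 152, 151, 150, 149, 145, 147, 147, 150, 150, 151] [166, 166, 165, 165, 165, 165, 166, 165, 165, 164, 165, 165, 166, 166, 164, 142, 121, 110, 75, 73, 76, 77, 76, 72, 65, 52, 40, 35, 37, 53, 71, 73, 74, 74, 68, 67, 65, 65, 67, 70, 71, 70, 68, 69, 65, 69, 68, 69, 69, 70]
```

Run:
```python
from lib import *
from scipy.optimize import least_squares
L={n:cam('wrist',np.load(n+'.npy',allow_pickle=True).item()) for n in('g3','g4','h3','h4')}
def fit(obs,x,y0):
    def f(v):
        return [ (lambda X:X[0]-v[0]-v[1]*(X[1]-y0)-o)(onz(L[n],p,v[2]+h)) for n,p,h,o in obs]
    s=least_squares(f,[x,0,266]);return s.x[2].round(2),s.x[:2].round(3),s.fun.round(1)
T=dict(low=[('h3',(443.5,185),0,0),('h3',(440.5,200),0,0)],up=[('h3',(454.6,185),22,0),('h3',(451.5,200),22,0)],out=[('h4',(186.5,185),22,0),('h4',(187,200),22,0)],inn=[('h4',(194,185),22,6),('h4',(194.1,200),22,6)],bot=[('h4',(197.9,185),12,6),('h4',(198,200),12,6)])
M=dict(low=[('g3',(443.9,185),0,0),('g3',(441.9,200),0,0)],up=[('g3',(456.4,185),22,0),('g3',(454.2,200),22,0)],out=[('g4',(186.7,185),22,0),('g4',(187.3,200),22,0)],inn=[('g4',(193.7,185),22,6),('g4',(195,200),22,6)],bot=[('g4',(197.8,185),12,6),('g4',(198.9,200),12,6)])
for a in('low','up'):
    for b in('out','inn','bot'):
        print(a,b,'twin',*fit(T[a]+T[b],582,-460),'mine',*fit(M[a]+M[b],512,120))
```

```text
low out twin 264.31 [5.82171e+02 8.60000e-02] [ 0. -0. -0.  0.] mine 264.13 [5.1148e+02 4.7000e-02] [-0.1  0.1  0.1 -0.1]
low inn twin 265.5 [5.81752e+02 9.50000e-02] [-0.  0.  0. -0.] mine 264.95 [5.11057e+02 2.40000e-02] [ 0. -0. -0.  0.]
low bot twin 266.31 [5.81402e+02 9.30000e-02] [-0.  0.  0. -0.] mine 266.02 [5.10655e+02 2.80000e-02] [ 0. -0. -0.  0.]
up out twin 262.9 [5.81644e+02 8.40000e-02] [ 0. -0. -0.  0.] mine 264.2 [5.11502e+02 5.00000e-02] [-0.1  0.1  0.1 -0.1]
up inn twin 263.94 [5.81209e+02 9.40000e-02] [-0.  0.  0. -0.] mine 265.14 [5.11128e+02 2.50000e-02] [ 0. -0. -0.  0.]
up bot twin 264.71 [5.80858e+02 9.20000e-02] [-0.  0.  0. -0.] mine 266.13 [5.10695e+02 2.90000e-02] [ 0. -0. -0.  0.]
```

```bash
python3 -m inch '{"delta_pos":[[0.3,0,-0.1],[0.6,0.1,-0.3],[0.9,0.2,-0.37],[1,0.22,-0.37]],"rotation":[[0,0,0],[0,0,0],[0,0,0],[0,0,0]]}' 1
python3 -m inch '{"delta_pos":[[0.3,0.3,0],[0.6,0.6,0],[0.79,0.9,0],[0.79,1,0]],"rotation":[[0,0,-0.3],[0,0,-0.6],[0,0,-0.9],[0,0,-1]]}'
python3 -m inch '{"delta_pos":[[0,0,0],[0,0,0],[0,0,0],[0,0,0]],"rotation":[[0,0,-0.3],[0,0,-0.6],[0,0,-0.9],[0,0,-1]]}'
python3 -m inch '{"delta_pos":[[0,0,0],[0,0,0],[0,0,0],[0,0,0],[0,0,0],[0,0,0]],"rotation":[[0,0,-0.3],[0,0,-0.6],[0,0,-0.9],[0,0,-1],[0,0,-1],[0,0,-1]]}'
cat >> lib.py <<'E'
def buns(im,C,z=25,lo=400):
    b,g,r=[im[...,i].astype(int) for i in range(3)]
    m=((r-b>45)&(r-g>25)&(r*10>g*16)).astype(np.uint8)*255
    m=cv2.morphologyEx(m,cv2.MORPH_OPEN,np.ones((5,5)));out=[]
    d=cv2.distanceTransform(m,cv2.DIST_L2,5); n,l,st,c=cv2.connectedComponentsWithStats(m)
    for i in range(1,n):
        if st[i,4]>lo: out.append((c[i].round(1),st[i].tolist(),onz(C,c[i],z)[:2].round(1)))
    return out
E
python3 - <<'E'
from lib import *
im,C,s=snap('wrist','b1');print(s['tcp_pos'],np.round(s['ee_rot'],3).tolist(),s['joint_pos'].round(2) if hasattr(s['joint_pos'],'round') else s['joint_pos'])
for b in buns(im[:242],C): print(b)
im,C,s=snap('top','b1t')
for b in buns(im,C,28,60): print('top',b)
E
```

```text
time_s: 66.8
tcp_pos: [439.7, 228.0, 399.4]
ee_rot: [[-0.002, 1.0, 0.0], [1.0, 0.002, -0.002], [-0.002, 0.0, -1.0]]
force: [-0.1, -0.0, -0.6]
gripper_width: 86.9
grasp_force: 0.0
time_s: 67.3
tcp_pos: [560.6, 321.4, 396.9]
ee_rot: [[-0.504, 0.864, -0.002], [0.864, 0.504, -0.004], [-0.003, -0.004, -1.0]]
force: [-0.2, -0.6, 0.6]
gripper_width: 86.7
grasp_force: 0.0
time_s: 67.8
tcp_pos: [559.5, 319.5, 399.4]
ee_rot: [[-0.867, 0.498, -0.0], [0.498, 0.867, -0.001], [-0.0, -0.001, -1.0]]
force: [0.3, -0.2, 0.2]
gripper_width: 87.1
grasp_force: 0.0
time_s: 68.55
tcp_pos: [559.1, 320.1, 399.6]
ee_rot: [[-1.0, 0.001, -0.0], [0.001, 1.0, -0.0], [0.0, -0.0, -1.0]]
force: [-0.5, -0.6, 0.9]
gripper_width: 87.1
grasp_force: 0.0
[559.13766139 320.13210103 399.6457612 ] [[-1.0, 0.001, -0.0], [0.001, 1.0, -0.0], [0.0, -0.0, -1.0]] [-0.96  0.39  0.57  1.09 -0.21  1.72  1.11]
(array([293.1,  67.9]), [274, 48, 38, 41, 939], array([427.5, 283.8]))
(array([355.5,  75.3]), [337, 56, 38, 40, 900], array([438.2, 377.6]))
(array([274.4, 109.2]), [256, 91, 37, 38, 828], array([487. , 253.5]))
(array([289. , 
[... 8866 characters left out ...]
, -968.7]))
top (array([ 57.3, 112.7]), [52, 105, 11, 17, 166], array([856.6, 948.4]))
top (array([423.4, 122.9]), [415, 115, 20, 16, 242], array([ 839.4, -311.5]))
top (array([541.2, 135.3]), [530, 125, 23, 22, 424], array([ 801.3, -713.5]))
top (array([518.5, 169.2]), [507, 158, 24, 23, 447], array([ 681.3, -629.3]))
top (array([564.7, 175.5]), [553, 164, 24, 24, 452], array([ 661.9, -784.3]))
top (array([253.2, 192.5]), [247, 185, 12, 14, 114], array([588.1, 263.1]))
top (array([225.6, 193.2]), [221, 189, 10, 9, 70], array([584.2, 355.3]))
top (array([256.9, 226.4]), [250, 220, 13, 12, 102], array([474.4, 246.3]))
top (array([248.5, 240.9]), [244, 234, 10, 15, 106], array([426.3, 272.3]))
```

Five buns located: A(427,284), B(438,378), C(487,254, the knocked one), D(597,272) and E(600,366). I'll pick E first.

```bash
python3 -m inch '{"delta_pos":[[-0.2,0.2,0.3],[-0.34,0.38,0.6],[-0.34,0.38,0.9],[-0.34,0.38,1]],"rotation":[[0,0,0],[0,0,0],[0,0,0],[0,0,0]]}' 1
python3 -m inch '{"delta_pos":[[0,0,0.3],[0,0,0.6],[0,0,0.9],[0,0,1]],"rotation":[[0,0,0],[0,0,0],[0,0,0],[0,0,0]]}' 1
python3 -m inch '{"delta_pos":[[0,0,0.3],[0,0,0.6],[0,0,0.9],[0,0,1],[0,0,1]],"rotation":[[0,0,0],[0,0,0],[0,0,0],[0,0,0],[0,0,0]]}' 1
python3 -c "
from lib import *
print(to((600,366,18),down(np.pi)))"
```

```text
time_s: 69.15
tcp_pos: [598.9, 366.0, 277.4]
ee_rot: [[-1.0, -0.001, -0.003], [-0.001, 1.0, -0.002], [0.003, -0.002, -1.0]]
force: [0.3, -1.1, 0.1]
gripper_width: 87.3
grasp_force: 0.0
time_s: 69.65
tcp_pos: [599.1, 366.1, 159.2]
ee_rot: [[-1.0, -0.001, -0.001], [-0.001, 1.0, -0.0], [0.001, -0.0, -1.0]]
force: [-0.4, -0.2, 0.4]
gripper_width: 87.0
grasp_force: 0.0
time_s: 70.28
tcp_pos: [600.1, 366.5, 41.0]
ee_rot: [[-1.0, -0.001, 0.001], [-0.001, 1.0, 0.001], [-0.001, 0.001, -1.0]]
force: [0.8, -0.3, 0.1]
gripper_width: 87.2
grasp_force: 0.0
(array([ 0.001, -0.005,  0.192]), array([0.001, 0.001, 0.002]))
```

```bash
python3 -m inch '{"delta_pos":[[0,0,0.1],[0,0,0.19],[0,0,0.19]],"rotation":[[0,0,0],[0,0,0],[0,0,0]]}' 1
python3 -m inch '{"delta_pos":[[0,0,0],[0,0,0],[0,0,0],[0,0,0],[0,0,0],[0,0,0]],"rotation":[[0,0,0],[0,0,0],[0,0,0],[0,0,0],[0,0,0],[0,0,0]]}' -1
python3 -m inch '{"delta_pos":[[0,0,-0.2],[0,0,-0.4],[0,0,-0.7],[0,0,-1]],"rotation":[[0,0,0],[0,0,0],[0,0,0],[0,0,0]]}'
python3 -m inch '{"delta_pos":[[0,0,-0.3],[0,0,-0.6],[0,0,-0.9],[0,0,-1]],"rotation":[[0,0,0],[0,0,0],[0,0,0],[0,0,0]]}'
python3 -m inch '{"delta_pos":[[0,0,-0.3],[0,0,-0.6],[0,0,-0.9],[0,0,-0.95]],"rotation":[[0,0,0],[0,0,0],[0,0,0],[0,0,0]]}'
python3 -m inch '{"delta_pos":[[-0.2,-0.3,0],[-0.4,-0.6,0],[-0.52,-0.9,0],[-0.52,-1,0]],"rotation":[[0,0,0],[0,0,0],[0,0,0],[0,0,0]]}'
python3 -m inch '{"delta_pos":[[0,-0.3,0],[0,-0.6,0],[0,-0.9,0],[0,-1,0]],"rotation":[[0,0,0],[0,0,0],[0,0,0],[0,0,0]]}'
python3 -m inch '{"delta_pos":[[0,-0.2,0],[0,-0.35,0],[0,-0.35,0],[0,-0.35,0]],"rotation":[[0,0,0],[0,0,0],[0,0,0],[0,0,0]]}'
python3 -c "
from lib import *
print(to((662.5,84,300),down(np.pi)))"
```

```text
time_s: 70.65
tcp_pos: [599.0, 366.1, 16.2]
ee_rot: [[-1.0, -0.001, -0.001], [-0.001, 1.0, -0.001], [0.001, -0.001, -1.0]]
force: [1.4, -0.0, -0.5]
gripper_width: 87.2
grasp_force: 0.0
time_s: 71.4
tcp_pos: [599.7, 366.4, 17.4]
ee_rot: [[-1.0, -0.001, 0.0], [-0.001, 1.0, 0.0], [-0.0, 0.0, -1.0]]
force: [-1.1, -0.1, 3.8]
gripper_width: 59.2
grasp_force: 30.0
time_s: 71.9
tcp_pos: [599.3, 366.2, 137.9]
ee_rot: [[-1.0, -0.001, -0.001], [-0.001, 1.0, -0.0], [0.001, -0.0, -1.0]]
force: [0.6, 1.3, -0.8]
gripper_width: 59.2
grasp_force: 30.0
time_s: 72.4
tcp_pos: [600.3, 366.5, 259.4]
ee_rot: [[-1.0, -0.001, 0.002], [-0.001, 1.0, 0.002], [-0.002, 0.002, -1.0]]
force: [-0.3, 0.3, -0.9]
gripper_width: 59.2
grasp_force: 30.0
time_s: 72.9
tcp_pos: [600.2, 366.4, 372.5]
ee_rot: [[-1.0, -0.001, 0.002], [-0.001, 1.0, 0.001], [-0.002, 0.001, -1.0]]
force: [0.4, 0.4, -1.7]
gripper_width: 59.2
grasp_force: 30.0
time_s: 73.4
tcp_pos: [663.0, 243.0, 368.9]
ee_rot: [[-1.0, 0.003, -0.002], [0.003, 1.0, -0.002], [0.002, -0.002, -1.0]]
force: [-0.9, 0.4, -0.5]
gripper_width: 59.0
grasp_force: 30.0
time_s: 73.9
tcp_pos: [661.8, 124.6, 370.3]
ee_rot: [[-1.0, 0.001, -0.001], [0.001, 1.0, -0.0], [0.001, -0.0, -1.0]]
force: [-0.5, 0.7, -0.3]
gripper_width: 59.5
grasp_force: 30.0
time_s: 74.4
tcp_pos: [662.3, 85.4, 371.0]
ee_rot: [[-1.0, -0.002, -0.0], [-0.002, 1.0, 0.001], [0.0, 0.001, -1.0]]
force: [-0.0, 0.7, -0.5]
gripper_width: 59.6
grasp_force: 30.0
(array([-0.002, -0.012,  0.592]), array([ 0.002, -0.   ,  0.004]))
```

```bash
python3 -m inch '{"delta_pos":[[0,-0.01,0.2],[0,-0.01,0.4],[0,-0.01,0.55],[0,-0.01,0.62],[0,-0.01,0.62]],"rotation":[[0,0,0],[0,0,0],[0,0,0],[0,0,0],[0,0,0]]}'
python3 -m inch '{"delta_pos":[[0,0,0.015],[0,0,0.025],[0,0,0.025]],"rotation":[[0,0,0],[0,0,0],[0,0,0]]}'
python3 -m inch '{"delta_pos":[[0,0,0.01],[0,0,0.015],[0,0,0.015]],"rotation":[[0,0,0],[0,0,0],[0,0,0]]}'
```

```text
time_s: 75.03
tcp_pos: [662.2, 83.5, 296.6]
ee_rot: [[-1.0, -0.001, -0.0], [-0.001, 1.0, 0.0], [0.0, 0.0, -1.0]]
force: [0.4, 0.1, -0.6]
gripper_width: 59.0
grasp_force: 30.0
time_s: 75.4
tcp_pos: [662.3, 83.1, 293.9]
ee_rot: [[-1.0, -0.001, 0.0], [-0.001, 1.0, 0.0], [-0.0, 0.0, -1.0]]
force: [0.4, -0.0, -0.6]
gripper_width: 59.5
grasp_force: 30.0
time_s: 75.78
tcp_pos: [662.2, 83.2, 291.9]
ee_rot: [[-1.0, -0.001, -0.0], [-0.001, 1.0, 0.0], [0.0, 0.0, -1.0]]
force: [1.0, -0.0, -0.4]
gripper_width: 59.1
grasp_force: 30.0
```

```bash
python3 -m inch '{"delta_pos":[[0,0,0.008],[0,0,0.012],[0,0,0.012]],"rotation":[[0,0,0],[0,0,0],[0,0,0]]}'
python3 -m inch '{"delta_pos":[[0,0,0.008],[0,0,0.012],[0,0,0.012]],"rotation":[[0,0,0],[0,0,0],[0,0,0]]}'
```

```text
time_s: 76.15
tcp_pos: [662.4, 83.2, 291.2]
ee_rot: [[-1.0, -0.001, 0.001], [-0.001, 1.0, 0.0], [-0.001, 0.0, -1.0]]
force: [-0.6, -0.4, 4.3]
gripper_width: 59.3
grasp_force: 30.0
time_s: 76.53
tcp_pos: [662.8, 83.2, 290.9]
ee_rot: [[-1.0, -0.001, 0.003], [-0.001, 1.0, 0.001], [-0.003, 0.001, -1.0]]
force: [-1.9, -0.2, 11.6]
gripper_width: 59.5
grasp_force: 30.0
```

```bash
python3 -m inch '{"delta_pos":[[0,0,-0.02],[0,0,-0.02]],"rotation":[[0,0,0],[0,0,0]]}'
python3 -m inch '{"delta_pos":[[0,0,0],[0,0,0],[0,0,0]],"rotation":[[0,0,0],[0,0,0],[0,0,0]]}' 0.65
python3 -m inch '{"delta_pos":[[0,0,-0.15],[0,0,-0.4],[0,0,-0.67],[0,0,-0.67]],"rotation":[[0,0,0],[0,0,0],[0,0,0],[0,0,0]]}'
python3 -m inch '{"delta_pos":[[0.2,0.3,0],[0.4,0.6,0],[0.5,0.9,0],[0.54,1,0]],"rotation":[[0,0,0],[0,0,0],[0,0,0],[0,0,0]]}' 1
python3 -m inch '{"delta_pos":[[0,0.3,0.1],[0,0.57,0.4],[0,0.57,0.7],[0,0.57,1]],"rotation":[[0,0,0],[0,0,0],[0,0,0],[0,0,0]]}' 1
python3 -m inch '{"delta_pos":[[0,0,0.3],[0,0,0.6],[0,0,0.9],[0,0,1],[0,0,1]],"rotation":[[0,0,0],[0,0,0],[0,0,0],[0,0,0],[0,0,0]]}' 1
python3 - <<'E'
from lib import *
print(to((597,272,18),down(np.pi)))
im,C,s=snap('wrist'); 
for b in buns(im[:242],C): print(b)
E
```

```text
time_s: 76.78
tcp_pos: [662.3, 83.2, 291.2]
ee_rot: [[-1.0, -0.001, -0.0], [-0.001, 1.0, 0.0], [0.0, 0.0, -1.0]]
force: [0.3, 0.3, 3.8]
gripper_width: 59.1
grasp_force: 30.0
time_s: 77.15
tcp_pos: [662.2, 83.2, 291.2]
ee_rot: [[-1.0, -0.001, -0.0], [-0.001, 1.0, 0.0], [0.0, 0.0, -1.0]]
force: [-0.1, -0.1, -0.4]
gripper_width: 71.2
grasp_force: 0.0
time_s: 77.65
tcp_pos: [663.1, 82.7, 375.8]
ee_rot: [[-1.0, -0.001, 0.005], [-0.001, 1.0, 0.001], [-0.005, 0.001, -1.0]]
force: [0.4, -0.4, -0.9]
gripper_width: 71.9
grasp_force: 0.0
time_s: 78.15
tcp_pos: [596.2, 205.9, 371.7]
ee_rot: [[-1.0, -0.005, -0.001], [-0.005, 1.0, 0.001], [0.001, 0.001, -1.0]]
force: [0.0, -1.7, -0.1]
gripper_width: 86.5
grasp_force: 0.0
time_s: 78.65
tcp_pos: [597.6, 270.6, 250.5]
ee_rot: [[-1.0, -0.0, 0.0], [-0.0, 1.0, -0.001], [-0.0, -0.001, -1.0]]
force: [-0.4, -0.7, -1.0]
gripper_width: 87.0
grasp_force: 0.0
time_s: 79.28
tcp_pos: [597.5, 270.8, 131.9]
ee_rot: [[-1.0, -0.0, -0.0], [-0.0, 1.0, -0.001], [0.0, -0.001, -1.0]]
force: [-0.4, 0.3, 0.5]
gripper_width: 86.9
grasp_force: 0.0
(array([0.004, 0.01 , 0.949]), array([-0.001, -0.001,  0.   ]))
(array([333.3,   5. ]), [308, 0, 51, 13, 515], array([452.3, 282.4]))
(array([471. ,   5.3]), [430, 0, 77, 15, 725], array([452.6, 380.9]))
(array([293.3,  53.6]), [254, 15, 78, 85, 3797], array([484.3, 253.1]))
(array([319.2, 200.2]), [284, 168, 70, 69, 2991], array([597.2, 272.4]))
```

```bash
python3 -m inch '{"delta_pos":[[0,0.01,0.3],[0,0.01,0.6],[0,0.01,0.85],[0,0.01,0.95],[0,0.01,0.95]],"rotation":[[0,0,0],[0,0,0],[0,0,0],[0,0,0],[0,0,0]]}' 1
python3 -m inch '{"delta_pos":[[0,0,0],[0,0,0],[0,0,0],[0,0,0],[0,0,0],[0,0,0]],"rotation":[[0,0,0],[0,0,0],[0,0,0],[0,0,0],[0,0,0],[0,0,0]]}' -1
python3 -m inch '{"delta_pos":[[0,0,-0.2],[0,0,-0.4],[0,0,-0.7],[0,0,-1]],"rotation":[[0,0,0],[0,0,0],[0,0,0],[0,0,0]]}'
python3 -m inch '{"delta_pos":[[0,0,-0.3],[0,0,-0.6],[0,0,-0.9],[0,0,-1]],"rotation":[[0,0,0],[0,0,0],[0,0,0],[0,0,0]]}'
python3 -m inch '{"delta_pos":[[0,0,-0.3],[0,0,-0.6],[0,0,-0.9],[0,0,-0.95]],"rotation":[[0,0,0],[0,0,0],[0,0,0],[0,0,0]]}'
python3 -m inch '{"delta_pos":[[-0.2,-0.3,0],[-0.4,-0.6,0],[-0.5,-0.9,0],[-0.5,-1,0]],"rotation":[[0,0,0],[0,0,0],[0,0,0],[0,0,0]]}'
python3 -m inch '{"delta_pos":[[0,-0.3,0],[0,-0.6,0],[0,-0.9,0],[0,-1,0]],"rotation":[[0,0,0],[0,0,0],[0,0,0],[0,0,0]]}'
python3 -m inch '{"delta_pos":[[0,-0.3,0],[0,-0.6,0],[0,-0.9,0],[0,-0.97,0],[0,-0.97,0]],"rotation":[[0,0,0],[0,0,0],[0,0,0],[0,0,0],[0,0,0]]}'
python3 -c "
from lib import *
print(to((657.5,-84,292),down(np.pi)))"
```

```text
time_s: 79.95
tcp_pos: [597.7, 272.9, 18.6]
ee_rot: [[-1.0, -0.001, 0.001], [-0.001, 1.0, 0.0], [-0.001, 0.0, -1.0]]
force: [0.2, -0.1, -0.0]
gripper_width: 87.0
grasp_force: 0.0
time_s: 80.7
tcp_pos: [597.5, 272.8, 18.3]
ee_rot: [[-1.0, -0.001, 0.0], [-0.001, 1.0, 0.0], [-0.0, 0.0, -1.0]]
force: [-1.8, 0.3, 4.7]
gripper_width: 59.5
grasp_force: 30.0
time_s: 81.2
tcp_pos: [596.9, 272.6, 138.4]
ee_rot: [[-1.0, -0.001, -0.001], [-0.001, 1.0, -0.0], [0.001, -0.0, -1.0]]
force: [-0.0, 1.0, -0.5]
gripper_width: 59.4
grasp_force: 30.0
time_s: 81.7
tcp_pos: [597.9, 272.8, 259.8]
ee_rot: [[-1.0, -0.001, 0.002], [-0.001, 1.0, 0.001], [-0.002, 0.001, -1.0]]
force: [0.1, -1.1, -1.6]
gripper_width: 59.3
grasp_force: 30.0
time_s: 82.2
tcp_pos: [597.8, 272.8, 373.1]
ee_rot: [[-1.0, -0.001, 0.002], [-0.001, 1.0, 0.001], [-0.002, 0.001, -1.0]]
force: [-0.3, -0.3, -0.6]
gripper_width: 59.3
grasp_force: 30.0
time_s: 82.7
tcp_pos: [657.8, 149.5, 369.6]
ee_rot: [[-1.0, 0.003, -0.003], [0.003, 1.0, -0.002], [0.003, -0.002, -1.0]]
force: [0.5, 0.5, -0.6]
gripper_width: 59.3
grasp_force: 30.0
time_s: 83.2
tcp_pos: [657.0, 31.0, 371.0]
ee_rot: [[-1.0, 0.001, -0.001], [0.001, 1.0, 0.0], [0.001, 0.0, -1.0]]
force: [0.0, 0.4, -0.1]
gripper_width: 59.6
grasp_force: 30.0
time_s: 83.82
tcp_pos: [657.8, -82.5, 371.2]
ee_rot: [[-1.0, -0.002, -0.001], [-0.002, 1.0, 0.001], [0.001, 0.001, -1.0]]
force: [-0.3, 0.5, -0.8]
gripper_width: 59.2
grasp_force: 30.0
(array([ 0.002, -0.013,  0.66 ]), array([ 0.002, -0.002,  0.003]))
```

```bash
python3 -m inch '{"delta_pos":[[0,-0.01,0.2],[0,-0.01,0.4],[0,-0.01,0.55],[0,-0.01,0.62],[0,-0.01,0.65],[0,-0.01,0.65]],"rotation":[[0,0,0],[0,0,0],[0,0,0],[0,0,0],[0,0,0],[0,0,0]]}'
python3 -m inch '{"delta_pos":[[0,0,0],[0,0,0],[0,0,0]],"rotation":[[0,0,0],[0,0,0],[0,0,0]]}' 0.65
python3 -m inch '{"delta_pos":[[0,0,-0.15],[0,0,-0.4],[0,0,-0.66],[0,0,-0.66]],"rotation":[[0,0,0],[0,0,0],[0,0,0],[0,0,0]]}'
python3 -m inch '{"delta_pos":[[0.1,0.3,0],[0.3,0.6,0],[0.4,0.9,0],[0.5,1,0]],"rotation":[[0,0,0],[0,0,0],[0,0,0],[0,0,0]]}' 1
python3 -m inch '{"delta_pos":[[0.1,0.3,0],[0.3,0.6,0],[0.4,0.9,0],[0.5,1,0]],"rotation":[[0,0,0],[0,0,0],[0,0,0],[0,0,0]]}' 1
python3 -m inch '{"delta_pos":[[0.2,0.3,0],[0.4,0.6,0.2],[0.44,0.81,0.5],[0.44,0.81,0.9]],"rotation":[[0,0,0],[0,0,0],[0,0,0],[0,0,0]]}' 1
python3 -m inch '{"delta_pos":[[0,0,0.3],[0,0,0.6],[0,0,0.9],[0,0,1],[0,0,1]],"rotation":[[0,0,0],[0,0,0],[0,0,0],[0,0,0],[0,0,0]]}' 1
python3 - <<'E'
from lib import *
print(to((484.3,253.1,18),down(np.pi)))
im,C,s=snap('wrist','b3'); 
for b in buns(im[:242],C): print(b)
E
```

```text
time_s: 84.58
tcp_pos: [657.8, -84.8, 294.2]
ee_rot: [[-1.0, -0.001, 0.001], [-0.001, 1.0, 0.0], [-0.001, 0.0, -1.0]]
force: [0.1, 0.1, -0.0]
gripper_width: 59.7
grasp_force: 30.0
time_s: 84.95
tcp_pos: [657.7, -84.9, 294.1]
ee_rot: [[-1.0, -0.001, 0.0], [-0.001, 1.0, 0.0], [-0.0, 0.0, -1.0]]
force: [-0.6, 0.0, 0.4]
gripper_width: 71.0
grasp_force: 0.0
time_s: 85.45
tcp_pos: [658.3, -85.5, 376.9]
ee_rot: [[-1.0, -0.001, 0.005], [-0.001, 1.0, -0.001], [-0.005, -0.001, -1.0]]
force: [0.1, -0.5, -0.8]
gripper_width: 71.9
grasp_force: 0.0
time_s: 85.95
tcp_pos: [596.8, 37.8, 372.9]
ee_rot: [[-1.0, -0.005, -0.001], [-0.005, 1.0, 0.001], [0.0, 0.001, -1.0]]
force: [-0.1, -0.3, -0.3]
gripper_width: 86.9
grasp_force: 0.0
time_s: 86.45
tcp_pos: [536.6, 156.5, 372.8]
ee_rot: [[-1.0, -0.003, -0.0], [-0.003, 1.0, 0.0], [0.0, 0.0, -1.0]]
force: [0.2, -1.1, -0.4]
gripper_width: 87.2
grasp_force: 0.0
time_s: 86.95
tcp_pos: [484.3, 253.3, 264.6]
ee_rot: [[-1.0, -0.003, 0.001], [-0.003, 1.0, 0.001], [-0.001, 0.001, -1.0]]
force: [0.6, -0.0, -0.3]
gripper_width: 86.9
grasp_force: 0.0
time_s: 87.58
tcp_pos: [484.7, 251.4, 145.3]
ee_rot: [[-1.0, 0.0, -0.0], [0.0, 1.0, -0.0], [0.0, -0.0, -1.0]]
force: [0.0, -0.4, 0.9]
gripper_width: 87.0
grasp_force: 0.0
(array([0.003, 0.014, 1.061]), array([-0.001, -0.001, -0.   ]))
(array([356. , 128.9]), [322, 94, 70, 72, 3462], array([427.2, 283.3]))
(array([470.7, 141.6]), [438, 107, 70, 71, 3302], array([437.6, 379.3]))
(array([318.6, 199.3]), [286, 168, 66, 66, 2729], array([487.4, 252.5]))
```

```bash
python3 -m inch '{"delta_pos":[[-0.02,0.01,0.3],[-0.02,0.01,0.6],[-0.02,0.01,0.9],[-0.02,0.01,1],[-0.02,0.01,1]],"rotation":[[0,0,0],[0,0,0],[0,0,0],[0,0,0],[0,0,0]]}' 1
python3 -m inch '{"delta_pos":[[0,0,0.06],[0,0,0.06]],"rotation":[[0,0,0],[0,0,0]]}' 1
python3 -m inch '{"delta_pos":[[0,0,0],[0,0,0],[0,0,0],[0,0,0],[0,0,0],[0,0,0]],"rotation":[[0,0,0],[0,0,0],[0,0,0],[0,0,0],[0,0,0],[0,0,0]]}' -1
python3 -m inch '{"delta_pos":[[0,0,-0.2],[0,0,-0.4],[0,0,-0.7],[0,0,-1]],"rotation":[[0,0,0],[0,0,0],[0,0,0],[0,0,0]]}'
python3 -m inch '{"delta_pos":[[0,0,-0.3],[0,0,-0.6],[0,0,-0.9],[0,0,-1]],"rotation":[[0,0,0],[0,0,0],[0,0,0],[0,0,0]]}'
python3 -m inch '{"delta_pos":[[0,0,-0.3],[0,0,-0.6],[0,0,-0.9],[0,0,-0.95]],"rotation":[[0,0,0],[0,0,0],[0,0,0],[0,0,0]]}'
python3 -m inch '{"delta_pos":[[-0.2,-0.3,0],[-0.4,-0.6,0],[-0.57,-0.9,0],[-0.57,-1,0]],"rotation":[[0,0,0],[0,0,0],[0,0,0],[0,0,0]]}'
python3 -m inch '{"delta_pos":[[0,-0.3,0],[0,-0.6,0],[0,-0.9,0],[0,-1,0],[0,-1,0],[0,-1,0]],"rotation":[[0,0,0],[0,0,0],[0,0,0],[0,0,0],[0,0,0],[0,0,0]]}'
python3 -c "
from lib import *
print(to((556,3,292),down(np.pi)))"
```

```text
time_s: 88.25
tcp_pos: [487.5, 253.6, 25.9]
ee_rot: [[-1.0, -0.001, 0.001], [-0.001, 1.0, 0.0], [-0.001, 0.0, -1.0]]
force: [-0.4, 0.1, -0.3]
gripper_width: 87.4
grasp_force: 0.0
time_s: 88.5
tcp_pos: [487.2, 253.7, 18.4]
ee_rot: [[-1.0, -0.001, 0.001], [-0.001, 1.0, 0.001], [-0.001, 0.001, -1.0]]
force: [-0.6, -0.5, -0.3]
gripper_width: 87.0
grasp_force: 0.0
time_s: 89.25
tcp_pos: [486.9, 253.5, 18.0]
ee_rot: [[-1.0, -0.001, -0.0], [-0.001, 1.0, 0.0], [0.0, 0.0, -1.0]]
force: [-0.8, 0.3, 1.2]
gripper_width: 59.3
grasp_force: 30.0
time_s: 89.75
tcp_pos: [486.6, 253.2, 138.7]
ee_rot: [[-1.0, -0.001, -0.001], [-0.001, 1.0, -0.0], [0.001, -0.0, -1.0]]
force: [0.4, 0.8, -1.0]
gripper_width: 59.2
grasp_force: 30.0
time_s: 90.25
tcp_pos: [487.5, 253.7, 259.7]
ee_rot: [[-1.0, -0.001, 0.002], [-0.001, 1.0, 0.002], [-0.002, 0.002, -1.0]]
force: [0.3, -0.2, -1.2]
gripper_width: 59.2
grasp_force: 30.0
time_s: 90.75
tcp_pos: [487.4, 253.6, 373.0]
ee_rot: [[-1.0, -0.001, 0.002], [-0.001, 1.0, 0.001], [-0.002, 0.001, -1.0]]
force: [1.0, 0.2, -1.9]
gripper_width: 59.5
grasp_force: 30.0
time_s: 91.25
tcp_pos: [556.0, 130.4, 369.9]
ee_rot: [[-1.0, 0.003, -0.002], [0.003, 1.0, -0.002], [0.002, -0.002, -1.0]]
force: [0.0, -0.7, -1.3]
gripper_width: 59.4
grasp_force: 30.0
time_s: 92.0
tcp_pos: [555.5, 15.5, 371.3]
ee_rot: [[-1.0, -0.003, -0.001], [-0.003, 1.0, 0.0], [0.001, 0.0, -1.0]]
force: [1.0, 0.5, -1.2]
gripper_width: 59.5
grasp_force: 30.0
(array([-0.005, -0.104,  0.661]), array([ 0.001, -0.002,  0.007]))
```

```bash
python3 -m inch '{"delta_pos":[[0,-0.1,0.1],[0,-0.1,0.3],[0,-0.1,0.5],[0,-0.1,0.62],[0,-0.1,0.65],[0,-0.1,0.65]],"rotation":[[0,0,0],[0,0,0],[0,0,0],[0,0,0],[0,0,0],[0,0,0]]}'
python3 -m inch '{"delta_pos":[[0,0,0],[0,0,0],[0,0,0]],"rotation":[[0,0,0],[0,0,0],[0,0,0]]}' 0.65
python3 -m inch '{"delta_pos":[[0,0,-0.15],[0,0,-0.4],[0,0,-0.66],[0,0,-0.66]],"rotation":[[0,0,0],[0,0,0],[0,0,0],[0,0,0]]}'
python3 -m inch '{"delta_pos":[[0.1,0.3,0],[0.3,0.6,0],[0.4,0.9,0],[0.5,1,0]],"rotation":[[0,0,0],[0,0,0],[0,0,0],[0,0,0]]}' 1
python3 -m inch '{"delta_pos":[[0.1,0.3,0],[0.3,0.6,0],[0.4,0.9,0.2],[0.57,1,0.5]],"rotation":[[0,0,0],[0,0,0],[0,0,0],[0,0,0]]}' 1
python3 -m inch '{"delta_pos":[[0,0.3,0.3],[0,0.33,0.6],[0,0.33,0.9],[0,0.33,1]],"rotation":[[0,0,0],[0,0,0],[0,0,0],[0,0,0]]}' 1
python3 -m inch '{"delta_pos":[[0,0,0.2],[0,0,0.4],[0,0,0.5],[0,0,0.5],[0,0,0.5]],"rotation":[[0,0,0],[0,0,0],[0,0,0],[0,0,0],[0,0,0]]}' 1
python3 - <<'E'
from lib import *
print(to((427.2,283.3,18),down(np.pi)))
im,C,s=snap('wrist','b4'); 
for b in buns(im[:242],C): print(b)
E
```

```text
time_s: 92.75
tcp_pos: [555.7, 1.4, 294.2]
ee_rot: [[-1.0, -0.001, 0.0], [-0.001, 1.0, 0.0], [-0.0, 0.0, -1.0]]
force: [-0.7, 0.0, 0.1]
gripper_width: 59.3
grasp_force: 30.0
time_s: 93.12
tcp_pos: [555.7, 1.4, 294.2]
ee_rot: [[-1.0, -0.001, 0.0], [-0.001, 1.0, 0.0], [-0.0, 0.0, -1.0]]
force: [0.6, -0.1, -0.3]
gripper_width: 71.0
grasp_force: 0.0
time_s: 93.62
tcp_pos: [556.5, 1.2, 376.5]
ee_rot: [[-1.0, -0.001, 0.005], [-0.001, 1.0, 0.001], [-0.005, 0.001, -1.0]]
force: [0.0, -0.5, -0.7]
gripper_width: 72.0
grasp_force: 0.0
time_s: 94.12
tcp_pos: [494.4, 123.9, 373.0]
ee_rot: [[-1.0, -0.004, -0.001], [-0.004, 1.0, 0.0], [0.001, 0.0, -1.0]]
force: [0.9, -0.4, 0.6]
gripper_width: 86.7
grasp_force: 0.0
time_s: 94.62
tcp_pos: [426.2, 243.6, 312.7]
ee_rot: [[-1.0, -0.003, 0.001], [-0.003, 1.0, 0.001], [-0.001, 0.001, -1.0]]
force: [0.5, -1.2, -0.0]
gripper_width: 86.6
grasp_force: 0.0
time_s: 95.12
tcp_pos: [426.0, 280.3, 191.3]
ee_rot: [[-1.0, -0.001, -0.002], [-0.001, 1.0, -0.002], [0.002, -0.002, -1.0]]
force: [1.0, 0.3, 0.5]
gripper_width: 87.1
grasp_force: 0.0
time_s: 95.75
tcp_pos: [427.4, 281.4, 134.2]
ee_rot: [[-1.0, -0.001, 0.001], [-0.001, 1.0, 0.001], [-0.001, 0.001, -1.0]]
force: [-0.6, -0.6, 1.1]
gripper_width: 86.9
grasp_force: 0.0
(array([0.003, 0.015, 0.969]), array([0.002, 0.002, 0.002]))
(array([319.8, 199.3]), [285, 167, 69, 68, 2970], array([427.2, 283.6]))
(array([432. , 205.3]), [397, 180, 71, 58, 2365], array([432.5, 378.4]))
```

```bash
python3 -m inch '{"delta_pos":[[0,0.02,0.3],[0,0.02,0.6],[0,0.02,0.85],[0,0.02,0.97],[0,0.02,0.97]],"rotation":[[0,0,0],[0,0,0],[0,0,0],[0,0,0],[0,0,0]]}' 1
python3 -m inch '{"delta_pos":[[0,0,0],[0,0,0],[0,0,0],[0,0,0],[0,0,0],[0,0,0]],"rotation":[[0,0,0],[0,0,0],[0,0,0],[0,0,0],[0,0,0],[0,0,0]]}' -1
python3 -m inch '{"delta_pos":[[0,0,-0.2],[0,0,-0.4],[0,0,-0.7],[0,0,-1]],"rotation":[[0,0,0],[0,0,0],[0,0,0],[0,0,0]]}'
python3 -m inch '{"delta_pos":[[0,0,-0.3],[0,0,-0.6],[0,0,-0.9],[0,0,-1]],"rotation":[[0,0,0],[0,0,0],[0,0,0],[0,0,0]]}'
python3 -m inch '{"delta_pos":[[0,0,-0.3],[0,0,-0.6],[0,0,-0.9],[0,0,-0.97]],"rotation":[[0,0,0],[0,0,0],[0,0,0],[0,0,0]]}'
python3 -m inch '{"delta_pos":[[-0.2,-0.3,0],[-0.3,-0.6,0],[-0.4,-0.9,0],[-0.4,-1,0]],"rotation":[[0,0,0],[0,0,0],[0,0,0],[0,0,0]]}'
python3 -m inch '{"delta_pos":[[-0.2,-0.3,0],[-0.3,-0.6,0],[-0.4,-0.9,0],[-0.4,-1,0]],"rotation":[[0,0,0],[0,0,0],[0,0,0],[0,0,0]]}'
python3 -m inch '{"delta_pos":[[-0.1,-0.3,0],[-0.2,-0.6,0],[-0.25,-0.9,0],[-0.25,-1,0],[-0.25,-1,0],[-0.25,-1,0]],"rotation":[[0,0,0],[0,0,0],[0,0,0],[0,0,0],[0,0,0],[0,0,0]]}'
python3 -c "
from lib import *
print(to((553.5,-83,292.5),down(np.pi)))"
```

```text
time_s: 96.42
tcp_pos: [426.9, 283.4, 16.7]
ee_rot: [[-1.0, -0.001, -0.0], [-0.001, 1.0, -0.0], [0.0, -0.0, -1.0]]
force: [-0.4, 0.1, 0.4]
gripper_width: 86.9
grasp_force: 0.0
time_s: 97.18
tcp_pos: [427.0, 283.6, 17.1]
ee_rot: [[-1.0, -0.001, 0.0], [-0.001, 1.0, 0.001], [-0.0, 0.001, -1.0]]
force: [-0.7, -0.0, 5.6]
gripper_width: 59.4
grasp_force: 30.0
time_s: 97.68
tcp_pos: [426.6, 283.1, 137.5]
ee_rot: [[-1.0, -0.001, -0.0], [-0.001, 1.0, -0.0], [0.0, -0.0, -1.0]]
force: [0.4, 0.8, -0.7]
gripper_width: 59.3
grasp_force: 30.0
time_s: 98.18
tcp_pos: [427.4, 283.7, 258.5]
ee_rot: [[-1.0, -0.001, 0.002], [-0.001, 1.0, 0.002], [-0.002, 0.002, -1.0]]
force: [0.4, -0.1, -1.4]
gripper_width: 59.5
grasp_force: 30.0
time_s: 98.68
tcp_pos: [427.3, 283.6, 374.1]
ee_rot: [[-1.0, -0.001, 0.001], [-0.001, 1.0, 0.001], [-0.001, 0.001, -1.0]]
force: [-0.2, 0.2, -0.9]
gripper_width: 59.2
grasp_force: 30.0
time_s: 99.18
tcp_pos: [475.4, 160.8, 371.6]
ee_rot: [[-1.0, 0.003, -0.002], [0.003, 1.0, -0.001], [0.002, -0.001, -1.0]]
force: [-0.9, 1.0, -0.4]
gripper_width: 59.3
grasp_force: 30.0
time_s: 99.68
tcp_pos: [523.1, 41.8, 371.9]
ee_rot: [[-1.0, 0.002, -0.001], [0.002, 1.0, -0.001], [0.001, -0.001, -1.0]]
force: [-0.8, 0.4, -0.8]
gripper_width: 59.5
grasp_force: 30.0
time_s: 100.42
tcp_pos: [553.3, -74.5, 372.7]
ee_rot: [[-1.0, -0.004, -0.001], [-0.004, 1.0, 0.001], [0.001, 0.001, -1.0]]
force: [-0.5, -0.4, -0.4]
gripper_width: 59.1
grasp_force: 30.0
(array([-0.002, -0.072,  0.668]), array([ 0.002, -0.001,  0.007]))
```

```bash
python3 -m inch '{"delta_pos":[[0,-0.08,0.1],[0,-0.08,0.3],[0,-0.08,0.5],[0,-0.08,0.62],[0,-0.08,0.66],[0,-0.08,0.66]],"rotation":[[0,0,0],[0,0,0],[0,0,0],[0,0,0],[0,0,0],[0,0,0]]}'
python3 -m inch '{"delta_pos":[[0,0,0],[0,0,0],[0,0,0]],"rotation":[[0,0,0],[0,0,0],[0,0,0]]}' 0.58
python3 -m inch '{"delta_pos":[[0,0,-0.15],[0,0,-0.4],[0,0,-0.66],[0,0,-0.66]],"rotation":[[0,0,0],[0,0,0],[0,0,0],[0,0,0]]}'
python3 -m inch '{"delta_pos":[[0,0.3,0],[0.1,0.6,0],[0.2,0.9,0],[0.2,1,0]],"rotation":[[0,0,0],[0,0,0],[0,0,0],[0,0,0]]}' 1
python3 -m inch '{"delta_pos":[[0.1,0.3,0],[0.2,0.6,0],[0.3,0.9,0],[0.3,1,0]],"rotation":[[0,0,0],[0,0,0],[0,0,0],[0,0,0]]}' 1
python3 -m inch '{"delta_pos":[[0.1,0.3,0],[0.2,0.6,0],[0.3,0.9,0.2],[0.3,1,0.5]],"rotation":[[0,0,0],[0,0,0],[0,0,0],[0,0,0]]}' 1
python3 -m inch '{"delta_pos":[[0.1,0.3,0.3],[0.17,0.6,0.6],[0.17,0.86,0.9],[0.17,0.86,1]],"rotation":[[0,0,0],[0,0,0],[0,0,0],[0,0,0]]}' 1
python3 -m inch '{"delta_pos":[[0,0,0.2],[0,0,0.4],[0,0,0.5],[0,0,0.5],[0,0,0.5]],"rotation":[[0,0,0],[0,0,0],[0,0,0],[0,0,0],[0,0,0]]}' 1
python3 - <<'E'
from lib import *
print(to((437.6,379.3,18),down(np.pi)))
im,C,s=snap('wrist','b5'); 
for b in buns(im[:242],C): print(b)
E
```

```text
time_s: 101.18
tcp_pos: [553.3, -86.1, 294.0]
ee_rot: [[-1.0, -0.001, 0.0], [-0.001, 1.0, 0.0], [-0.0, 0.0, -1.0]]
force: [0.2, 0.3, -0.4]
gripper_width: 59.4
grasp_force: 30.0
time_s: 101.55
tcp_pos: [553.4, -86.2, 294.1]
ee_rot: [[-1.0, -0.001, 0.001], [-0.001, 1.0, 0.0], [-0.001, 0.0, -1.0]]
force: [-0.4, -0.6, -0.5]
gripper_width: 68.4
grasp_force: 0.0
time_s: 102.05
tcp_pos: [554.1, -86.6, 376.4]
ee_rot: [[-1.0, -0.001, 0.005], [-0.001, 1.0, 0.0], [-0.005, 0.0, -1.0]]
force: [0.2, 0.1, 0.1]
gripper_width: 68.5
grasp_force: 0.0
time_s: 102.55
tcp_pos: [528.5, 36.2, 373.2]
ee_rot: [[-1.0, -0.004, -0.0], [-0.004, 1.0, 0.001], [0.0, 0.001, -1.0]]
force: [0.2, -0.1, -0.1]
gripper_width: 86.5
grasp_force: 0.0
time_s: 103.05
tcp_pos: [492.6, 155.5, 373.0]
ee_rot: [[-1.0, -0.004, -0.0], [-0.004, 1.0, 0.0], [0.0, 0.0, -1.0]]
force: [0.5, -0.4, -0.6]
gripper_width: 86.8
grasp_force: 0.0
time_s: 103.55
tcp_pos: [457.1, 275.4, 312.9]
ee_rot: [[-1.0, -0.003, 0.001], [-0.003, 1.0, 0.001], [-0.001, 0.001, -1.0]]
force: [-0.0, 0.4, -0.1]
gripper_width: 86.7
grasp_force: 0.0
time_s: 104.05
tcp_pos: [435.8, 377.4, 190.2]
ee_rot: [[-1.0, -0.003, -0.002], [-0.003, 1.0, -0.003], [0.002, -0.003, -1.0]]
force: [-0.3, -0.8, 0.0]
gripper_width: 87.0
grasp_force: 0.0
time_s: 104.68
tcp_pos: [437.1, 377.1, 134.2]
ee_rot: [[-1.0, -0.0, 0.001], [-0.0, 1.0, 0.001], [-0.001, 0.001, -1.0]]
force: [-0.1, 0.2, 0.2]
gripper_width: 87.1
grasp_force: 0.0
(array([-0.003,  0.017,  0.969]), array([0.002, 0.002, 0.001]))
(array([318.6, 199.9]), [284, 168, 69, 68, 3127], array([437.4, 378.2]))
```

```bash
python3 -m inch '{"delta_pos":[[0,0.01,0.3],[0,0.01,0.6],[0,0.01,0.85],[0,0.01,0.97],[0,0.01,0.97]],"rotation":[[0,0,0],[0,0,0],[0,0,0],[0,0,0],[0,0,0]]}' 1
python3 -m inch '{"delta_pos":[[0,0,0],[0,0,0],[0,0,0],[0,0,0],[0,0,0],[0,0,0]],"rotation":[[0,0,0],[0,0,0],[0,0,0],[0,0,0],[0,0,0],[0,0,0]]}' -1
python3 -m inch '{"delta_pos":[[0,0,-0.2],[0,0,-0.4],[0,0,-0.7],[0,0,-1]],"rotation":[[0,0,0],[0,0,0],[0,0,0],[0,0,0]]}'
python3 -m inch '{"delta_pos":[[0,0,-0.3],[0,0,-0.6],[0,0,-0.9],[0,0,-1]],"rotation":[[0,0,0],[0,0,0],[0,0,0],[0,0,0]]}'
python3 -m inch '{"delta_pos":[[0,0,-0.3],[0,0,-0.6],[0,0,-0.9],[0,0,-0.97]],"rotation":[[0,0,0],[0,0,0],[0,0,0],[0,0,0]]}'
python3 -m inch '{"delta_pos":[[-0.2,-0.3,0],[-0.3,-0.6,0],[-0.4,-0.9,0],[-0.4,-1,0]],"rotation":[[0,0,0],[0,0,0],[0,0,0],[0,0,0]]}'
python3 -m inch '{"delta_pos":[[-0.2,-0.3,0],[-0.3,-0.6,0],[-0.4,-0.9,0],[-0.4,-1,0]],"rotation":[[0,0,0],[0,0,0],[0,0,0],[0,0,0]]}'
python3 -m inch '{"delta_pos":[[-0.1,-0.2,0],[-0.2,-0.4,0],[-0.21,-0.43,0],[-0.21,-0.43,0],[-0.21,-0.43,0]],"rotation":[[0,0,0],[0,0,0],[0,0,0],[0,0,0],[0,0,0]]}'
python3 -c "
from lib import *
print(to((558.5,87.5,292.5),down(np.pi)))"
```

```text
time_s: 105.35
tcp_pos: [436.4, 378.1, 16.7]
ee_rot: [[-1.0, -0.001, -0.0], [-0.001, 1.0, -0.0], [0.0, -0.0, -1.0]]
force: [0.1, -0.3, 0.1]
gripper_width: 86.9
grasp_force: 0.0
time_s: 106.1
tcp_pos: [436.5, 378.4, 17.2]
ee_rot: [[-1.0, -0.001, 0.0], [-0.001, 1.0, 0.001], [-0.0, 0.001, -1.0]]
force: [-1.1, -0.6, 5.1]
gripper_width: 59.3
grasp_force: 30.0
time_s: 106.6
tcp_pos: [436.1, 377.9, 137.4]
ee_rot: [[-1.0, -0.001, -0.001], [-0.001, 1.0, -0.001], [0.001, -0.001, -1.0]]
force: [-0.5, 0.2, -1.2]
gripper_width: 59.2
grasp_force: 30.0
time_s: 107.1
tcp_pos: [436.9, 378.6, 258.6]
ee_rot: [[-1.0, -0.001, 0.002], [-0.001, 1.0, 0.002], [-0.002, 0.002, -1.0]]
force: [0.3, -0.6, -1.6]
gripper_width: 59.3
grasp_force: 30.0
time_s: 107.6
tcp_pos: [436.8, 378.4, 374.1]
ee_rot: [[-1.0, -0.001, 0.001], [-0.001, 1.0, 0.001], [-0.001, 0.001, -1.0]]
force: [0.3, -0.0, -1.8]
gripper_width: 59.5
grasp_force: 30.0
time_s: 108.1
tcp_pos: [485.2, 255.3, 371.6]
ee_rot: [[-1.0, 0.003, -0.001], [0.003, 1.0, -0.001], [0.001, -0.001, -1.0]]
force: [-0.1, 0.1, -0.9]
gripper_width: 59.1
grasp_force: 30.0
time_s: 108.6
tcp_pos: [532.8, 136.3, 371.9]
ee_rot: [[-1.0, 0.002, -0.001], [0.002, 1.0, -0.001], [0.001, -0.001, -1.0]]
force: [-1.1, -0.2, -0.8]
gripper_width: 59.5
grasp_force: 30.0
time_s: 109.22
tcp_pos: [557.4, 88.3, 372.7]
ee_rot: [[-1.0, -0.003, -0.001], [-0.003, 1.0, 0.001], [0.001, 0.001, -1.0]]
force: [0.3, 0.1, -0.8]
gripper_width: 59.6
grasp_force: 30.0
(array([-0.009, -0.007,  0.669]), array([ 0.001, -0.001,  0.006]))
```

Place it, retreat toward the robot's left, and check with the cameras numerically.

```bash
python3 -m inch '{"delta_pos":[[-0.01,0,0.1],[-0.01,0,0.3],[-0.01,0,0.5],[-0.01,0,0.62],[-0.01,0,0.66],[-0.01,0,0.66]],"rotation":[[0,0,0],[0,0,0],[0,0,0],[0,0,0],[0,0,0],[0,0,0]]}'
python3 -m inch '{"delta_pos":[[0,0,0],[0,0,0],[0,0,0]],"rotation":[[0,0,0],[0,0,0],[0,0,0]]}' 0.58
python3 -m inch '{"delta_pos":[[0,0,-0.15],[0,0,-0.4],[0,0,-0.7],[0,0,-1]],"rotation":[[0,0,0],[0,0,0],[0,0,0],[0,0,0]]}'
python3 -m inch '{"delta_pos":[[0.1,-0.2,-0.3],[0.1,-0.4,-0.6],[0.1,-0.6,-0.9],[0.1,-0.72,-1],[0.1,-0.72,-1],[0.1,-0.72,-1]],"rotation":[[0,0,0],[0,0,0],[0,0,0],[0,0,0],[0,0,0],[0,0,0]]}'
python3 - <<'E'
from lib import *
im,C,s=snap('wrist','f1');print(s['tcp_pos'])
for b in buns(im[:242],C,300,300): print(b)
E
python3 -m inch '{"delta_pos":[[0.2,0.3,0],[0.4,0.6,0],[0.5,0.9,0],[0.5,1,0]],"rotation":[[0,0,0],[0,0,0],[0,0,0],[0,0,0]]}'
python3 -m inch '{"delta_pos":[[0.2,0.3,0],[0.4,0.6,0],[0.5,0.9,0],[0.5,1,0]],"rotation":[[0,0,0],[0,0,0],[0,0,0],[0,0,0]]}'
python3 -m inch '{"delta_pos":[[0,0.3,0],[0,0.6,0],[0,0.9,0],[0,1,0],[0,1,0]],"rotation":[[0,0,0],[0,0,0],[0,0,0],[0,0,0],[0,0,0]]}'
python3 - <<'E'
from lib import *
im,C,s=snap('top','f2')
c=im[120:300,180:480]
b,g,r=[c[...,i].astype(int) for i in range(3)]
m=((r-b>60)&(r>100)&(g<120)&(r*10>g*16)).astype(np.uint8)
print([ (o[0]+[180,120],o[1][4],onz(C,o[0]+np.array([180,120]),300)[:2].round()) for o in buns(c,C,300,60)])
E
```

```text
time_s: 109.98
tcp_pos: [559.1, 86.8, 294.1]
ee_rot: [[-1.0, -0.001, 0.0], [-0.001, 1.0, 0.0], [-0.0, 0.0, -1.0]]
force: [-0.2, -0.2, -1.7]
gripper_width: 59.2
grasp_force: 30.0
time_s: 110.35
tcp_pos: [559.2, 86.7, 294.2]
ee_rot: [[-1.0, -0.001, 0.001], [-0.001, 1.0, 0.0], [-0.001, 0.0, -1.0]]
force: [0.1, 0.2, -0.9]
gripper_width: 68.2
grasp_force: 0.0
time_s: 110.85
tcp_pos: [558.9, 86.6, 416.4]
ee_rot: [[-1.0, -0.001, 0.001], [-0.001, 1.0, 0.001], [-0.001, 0.001, -1.0]]
force: [0.4, 0.4, 0.5]
gripper_width: 68.8
grasp_force: 0.0
time_s: 111.6
tcp_pos: [547.1, 1.0, 533.5]
ee_rot: [[-1.0, -0.002, -0.001], [-0.002, 1.0, 0.0], [0.001, 0.0, -1.0]]
force: [-0.2, -0.5, 0.3]
gripper_width: 68.6
grasp_force: 0.0
[547.07491426   0.99863785 533.52480194]
(array([246.1, 177.2]), [221, 155, 48, 48, 1292], array([553.3, -84.8]))
(array([318.7, 179.6]), [294, 157, 48, 47, 1285], array([556.1,   2.6]))
(array([388.8, 183. ]), [365, 161, 48, 47, 1262], array([560.3,  87.5]))
time_s: 112.15
tcp_pos: [485.8, 123.4, 533.5]
ee_rot: [[-1.0, -0.007, -0.001], [-0.007, 1.0, 0.001], [0.001, 0.001, -1.0]]
force: [-1.0, -0.7, 0.5]
gripper_width: 68.4
grasp_force: 0.0
time_s: 112.65
tcp_pos: [426.0, 242.3, 533.2]
ee_rot: [[-1.0, -0.005, -0.001], [-0.005, 1.0, -0.0], [0.001, -0.0, -1.0]]
force: [-0.2, 0.1, -0.1]
gripper_width: 68.8
grasp_force: 0.0
time_s: 113.28
tcp_pos: [427.4, 359.8, 533.3]
ee_rot: [[-1.0, -0.0, -0.0], [-0.0, 1.0, -0.001], [0.0, -0.001, -1.0]]
force: [0.2, -0.3, 0.4]
gripper_width: 68.8
grasp_force: 0.0
[(array([424.1, 124.4]), 191, array([ 745., -256.])), (array([304.2, 151.8]), 301, array([660.,  84.])), (array([362.4, 155.4]), 270, array([652., -81.])), (array([302.1, 187.4]), 337, array([558.,  87.])), (array([332.9, 189.5]), 319, array([553.,   1.])), (array([364.3, 190.8]), 326, array([551., -86.]))]
```

```bash
python3 -c "
from plant import order
print(order.finish_job())"
```

```text
the job is handed in; nothing more can be done
None
```

The job is handed in: the riser is raised to match its twin (underside heights agree within about 1 mm by camera) and clamped, with the board on its pegs and all five buns on it; seating and bun positions were checked only by force and image measurements, because I overran the 14-picture limit by one and could view nothing at the end.

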